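Clear and zero the test dock, load the modules, set their address rockers

TASK

Set up the test dock for a new run: take out the module that is still sitting in it and stand it on the bench, and with the dock empty turn the zero knob until the meter's pointer stands on the zero mark. Then put every module that is here into a slot of its own, plug to the back and fully down, and with the screwdriver (the rockers lie too deep for fingers) set each one's address to its slot number: only the rocker of that number on, the other three off; slots count from the meter, rockers from the plug. Finally hang the screwdriver back in its holder; leave the jar and the solder spool where they are.

Things in the scene. Friction and masses are not known exactly. Their poses are not given: they have to be found in the camera images.
- module_a_centre (a point): Plug-in module: flat aluminium box 104 x 52 x 44 mm, 0.24 kg, with a black plug (26 mm wide, 20 mm high) standing 11 mm out of one end and four rockers in wells in its top. May be absent; starts on the bench. Point: centre of the box, 22 mm over its underside. x = towards the plug, y = across the 52 mm (grasp here), z up. Rocker pivots lie at x = +31.5, +10.5, -10.5, -31.5 mm (rockers 1 to 4), y = 0, z = +11.5 mm.
- module_b_centre (a point): The second module, exactly like module_a. May be absent; starts on the bench in front of the dock.
- module_c_centre (a point): The third module, exactly like module_a. Always there; starts in slot 2 of the dock.
- module_a_r1 (a joint): Rocker 1 (next to the plug, white dot) of module_a: 31 x 12.5 x 6 mm, in a well 15 mm wide (x) and 36 mm long (y), tilting about x. +0.22 = on: its -y end (white bar on the rim) is down; -0.22 = off: its +y end is down. The raised end lies 4 mm below the rim; press it 8 to 13 mm from the middle down to the stop (about 5 mm, 1 to 3 N); it stays where it is left.
- module_a_r2 (a joint): Rocker 2 of module_a, values as for module_a_r1. Starts on.
- module_a_r3 (a joint): Rocker 3 of module_a, values as for module_a_r1. Starts off.
- module_a_r4 (a joint): Rocker 4 of module_a, values as for module_a_r1. Starts on.
- module_b_r1 (a joint): Rocker 1 of module_b, values as for module_a_r1. Starts on.
- module_b_r2 (a joint): Rocker 2 of module_b, values as for module_a_r1. Starts off.
- module_b_r3 (a joint): Rocker 3 of module_b, values as for module_a_r1. Starts off.
- module_b_r4 (a joint): Rocker 4 of module_b, values as for module_a_r1. Starts on.
- module_c_r1 (a joint): Rocker 1 of module_c, values as for module_a_r1. Starts off.
- module_c_r2 (a joint): Rocker 2 of module_c, values as for module_a_r1. Starts off.
- module_c_r3 (a joint): Rocker 3 of module_c, values as for module_a_r1. Starts on.
- module_c_r4 (a joint): Rocker 4 of module_c, values as for module_a_r1. Starts on.
- slot1 (a point): Slot 1 of the dock, next to the meter (one white pip on the front edge). Point: centre of its floor, 12 mm over the bench, where the centre of a module's underside comes to lie. x = to the back, towards the socket for the plug; y = left. 109 x 58 mm inside; cheeks and front lip 13 mm high; at the back the plug drops between two horns 29 mm high, 40 mm apart. Slots are 88 mm apart along y.
- slot2 (a point): Slot 2, the middle one (two pips); as slot 1.
- slot3 (a point): Slot 3, farthest from the meter (three pips); as slot 1.
- knob_grip (a point): Zero knob of the meter: upright round black knob, 33 mm across, 34 mm high, on top of the meter block (block top 42 mm over the bench) at the right-hand end of the dock. Point: on its axis, 22 mm over the block. Turns about z with 0.03 N m of friction and stays where it is left; range 2 rad either way.
- pointer (a joint): Meter pointer, black on a white flat dial behind the knob: 0 = on the long zero mark in the middle, positive = turned anticlockwise seen from above; the small marks are 0.15 rad apart. It is geared to the zero knob and turns the same way, 0.4 rad for each rad of the knob.
- driver_grip (a point): Screwdriver hanging upright, blade down, in its holder; blue-black round handle 28 mm across and 109 mm long with a rubber ring at its lower end, steel shaft 6 mm thick. About 0.1 kg. Point: on its axis, at mid-handle (50 mm over the ring's underside, 169 mm over the tip). Its own y axis points up along the handle.
- holder_hole (a point): Screwdriver holder: dark steel stand, top plate 132 mm over the bench with one hole 20 mm square; the shaft hangs through it and the ring lies on the plate. Point: centre of the hole, level with the plate's top. The post is on its +x side.
- paste_jar: Bystander: white screw jar, 70 mm across, 66 mm high. Origin under its centre.
- spool: Bystander: blue solder spool, 58 mm across, 40 mm high. Origin under its centre.
Mind the look-alikes: they are no part of the job. What is shaped like the part that bears module_c_centre but green is not meant.

How it is judged:
By the outcome, as a careful person would: the job done as asked, in the order asked, and still so for the second after the job is handed in, with the robot touching nothing.
Of module_a, module_b only 1 to 2 are there at a start; the rules pass over those that are not, and their reading is None.
At some moment in a run one of module_a, module_b, module_c may be knocked a few centimetres aside while the robot is not near it.
It also fails if it takes over 210 s, if anything falls off the work surface, if the arm or the gripper's body presses on something with over 40 N, if the wrist force passes 120 N, or if a joint passes its speed limit or range.

ROBOT

A 6-joint arm with a two-finger parallel gripper is mounted at the origin on a cart in front of the work surface, level with it; the furniture and walls round the work are solid. World frame = base frame: x ahead of the robot, y to its left, z up, the work surface at z = 0. Lengths are in m, angles in rad, forces in N, time in s.
With the tool pointing down it reaches from about 0.35 to 0.975 m from the base axis. Payload 4.9 kg.
Tool frame: the origin (TCP) lies between the finger pads; the fingertips stand 19 mm ahead of it and the grasp point (between the pads) is the TCP; z points along the fingers, y is the line along which they close (so a half turn about z gives the same grasp; the last joint's range is limited). The gripper opens to 85 mm and grips with 20 to 120 N. Pads are 22 mm wide; open, the fingers measure 114 mm over their backs; the gripper's body (76 mm by 85 mm) begins 54 mm behind the grasp point. The pads swing forward as they close: fully open they stand 13 mm farther back than shut.
Start: joints at [1.186, 0.053, 1.613, -0, 1.476, -0.119], TCP at [0.164, 0.603, 0.25] pointing down, gripper open.
Joint ranges: [-3.01, 3.01], [-1.01, 2.22], [0.06, 2.58], [-1.02, 4.17], [0.09, 2.62], [-3.14, 3.14]. Speed limits (rad/s): [2.57, 2.57, 3.14, 3.14, 3.14, 3.14].

INTERFACE

Orientations are given as a rotation vector (axis times angle).
In Python, from station import ctrl gives the robot as it stands. The module is installed in compiled form; this text tells all that it offers.
- The arm moves only by the tool servo_tool, never from a script. Its argument "increments" is a list that holds one entry, the list of rows, each a list of 5 numbers: the finger opening in cm, from 0 to 8.54, then the shift along the tool's x, y, z in cm, then the turn about the tool's z in degrees. A call has 1 to 5 rows; each row is the pose to reach, as a shift and turn from the pose commanded when the call began, along the tool's axes at that moment; what a row does not reach only later rows make up. A row lasts 1/10 s, in which the tool goes at most 50 mm and 8.59 degrees, less where a joint would pass 70% of its speed; a pose out of reach is approached as far as the arm can. A call with a gripper value outside its range is refused whole. The fingers move at their own pace and stop on an object; "newtons" is the grip in N (left out, the last holds). Time passes only in rows, so rows that repeat a pose let the fingers close. It gives the time, the measured TCP pose, the force, the opening and the grip force at its end, in the units of the state.
- ctrl.get_obs(): the state, without advancing time (a new reading comes with each control period).
- ctrl.get_image(name): name is "scene" or "top"; returns a dict with "img" (400x640x3 uint8, red, green, blue), "fx", "fy", "cx", "cy" (pixels), "rvec" (rotation vector, rad) and "tvec" (3), from world to camera coordinates, as OpenCV has them. Camera axes: x right, y down, z forward; pixel columns grow to the right and rows downward; lengths in m; the calibration is good to about 2 mm. A picture is of the moment at which its call begins. There is no depth.
- ctrl.finish_job(): hands the job in; it is judged then, once.
The state is a dict: "t": time; "q": joint angles; "dq": joint speeds; "effort": joint torques, N m; "tool_pos": TCP position; "tool_rot": TCP orientation; "contact_force": force on the tool from outside, world axes, zero at the start; "wrist_torque": the same for the moment, N m; "opening": finger opening in m; "grip_force": force on a finger pad.
Only numpy, scipy, OpenCV 4.12 (cv2) and the standard library are available. Lean on these libraries where they do the work, as an engineer would, in place of code of your own. Each camera call takes 0.05 s, during which the arm holds its last target. There are 200 camera calls.

## Working session

There is one attempt and no reset: what is moved stays moved. The work goes in short steps, Python scripts to look and compute and a tool call to move; the robot and the scene stay as the last step left them, time stands still between calls to the robot, and variables do not carry over. Pictures are saved under pics/ and viewed, at most 17 in all, crops included, and the job is handed in when it is done.

Besides the shell and the picture viewer there is one more tool, called after "Call:" by a JSON object that holds its "api" and its "payload". servo_tool: Moves the arm, as the interface text tells. Its arguments: {"type":"object","properties":{"increments":{"type":"array"},"newtons":{"type":"number"}},"required":["increments"]}

```bash
mkdir -p pics
cat > h.py <<'E'
import numpy as np, cv2
from station import ctrl
def grab(n,save=None):
    d=ctrl.get_image(n)
    if save: cv2.imwrite('pics/'+save,cv2.cvtColor(d['img'],cv2.COLOR_RGB2BGR))
    d['R']=cv2.Rodrigues(np.array(d['rvec'],float))[0]; d['t']=np.array(d['tvec'],float).ravel()
    return d
def onplane(d,u,v,z):
    r=d['R'].T@np.array([(u-d['cx'])/d['fx'],(v-d['cy'])/d['fy'],1]); c=-d['R'].T@d['t']
    return c+r*(z-c[2])/r[2]
def proj(d,p):
    q=d['R']@np.array(p,float)+d['t']; return np.array([d['fx']*q[0]/q[2]+d['cx'],d['fy']*q[1]/q[2]+d['cy']])
E
python3 - <<'E'
from h import *
for n in('top','scene'):
    d=grab(n,n+'0.png'); print(n,-d['R'].T@d['t'],d['R'][2],d['fx'])
o=ctrl.get_obs();print(o)
E
```

```text
top [0.34350351 0.35811618 1.44182806] [ 0.15352829 -0.00939483 -0.98809959] 491.4306010065181
scene [ 0.07688691 -0.41051341  1.12532348] [ 0.35350656  0.56954252 -0.74206094] 425.99680624588274
{'t': 0.1, 'q': array([ 1.18598780e+00,  5.32975960e-02,  1.61411868e+00,  1.56834019e-05,
        1.47601804e+00, -1.18974060e-01]), 'dq': array([ 7.05258840e-05, -1.00616051e-03, -6.63401407e-04, -4.40654360e-04,
       -9.44943104e-04, -6.27431711e-04]), 'effort': array([ 9.20437060e-05, -3.94894624e+01, -3.71366680e+01, -9.41829262e-05,
        3.84327941e-03,  4.70478994e-05]), 'tool_pos': array([0.16398116, 0.60256896, 0.24920445]), 'tool_rot': array([-4.16282677e-01, -3.11341075e+00,  2.79504543e-03]), 'contact_force': array([ 0.28675954,  0.49005787, -0.16385977]), 'wrist_torque': array([ 0.00025738, -0.01631815, -0.01189987]), 'grip_force': 0.0, 'opening': 0.08525995571533536}
```

View pics/top0.png

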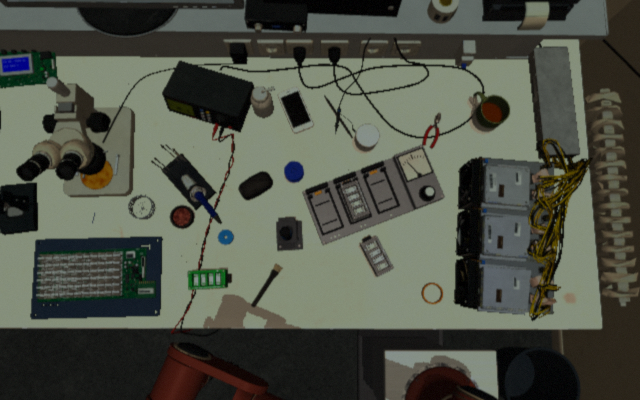

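View pics/scene0.png

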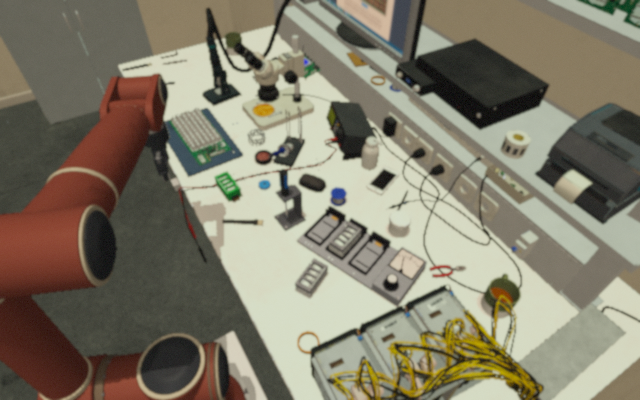

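Run:
```python
import cv2,numpy as np
a=cv2.imread('pics/top0.png');b=cv2.imread('pics/scene0.png')
A=cv2.resize(a[130:290,250:460],None,fx=3.8,fy=3.7,interpolation=cv2.INTER_CUBIC)[:600,:800]
B=cv2.resize(b[160:310,250:450],None,fx=4,fy=4,interpolation=cv2.INTER_CUBIC)
f=lambda x:np.uint8(255*(x/255.)**.6)
cv2.imwrite('pics/A.png',f(A));cv2.imwrite('pics/B.png',f(B))
from h import *
d=grab('top');print(proj(d,[0.3435,0.358,0]))
for p in [(288,233),(377,256),(352,198),(427,193),(205,205)]: print(p,onplane(d,*p,0.05))
```

```text
[314.74157359 280.32485275]
(288, 233) [0.47599882 0.43452104 0.05      ]
(377, 256) [0.41190657 0.1825599  0.05      ]
(352, 198) [0.5776003  0.25202887 0.05      ]
(427, 193) [0.59325054 0.03557268 0.05      ]
(205, 205) [0.55529753 0.67268864 0.05      ]
```

View pics/A.png

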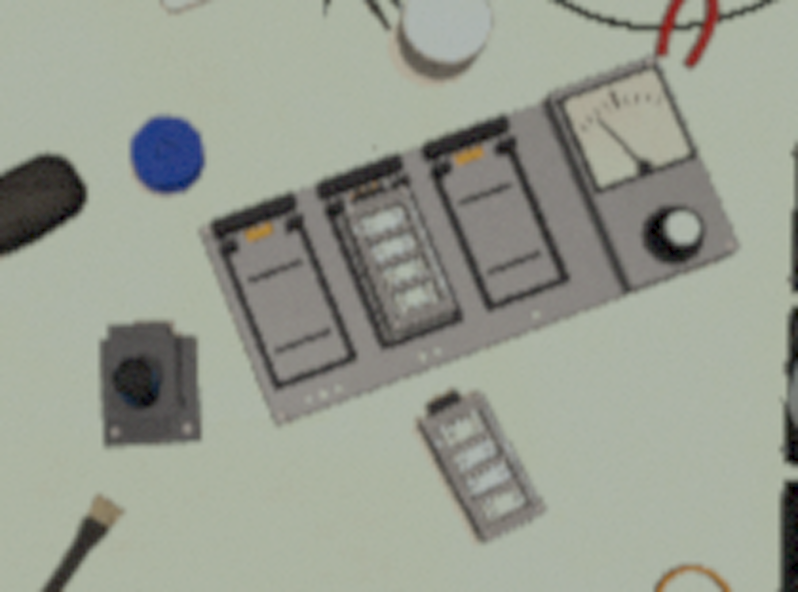

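View pics/B.png

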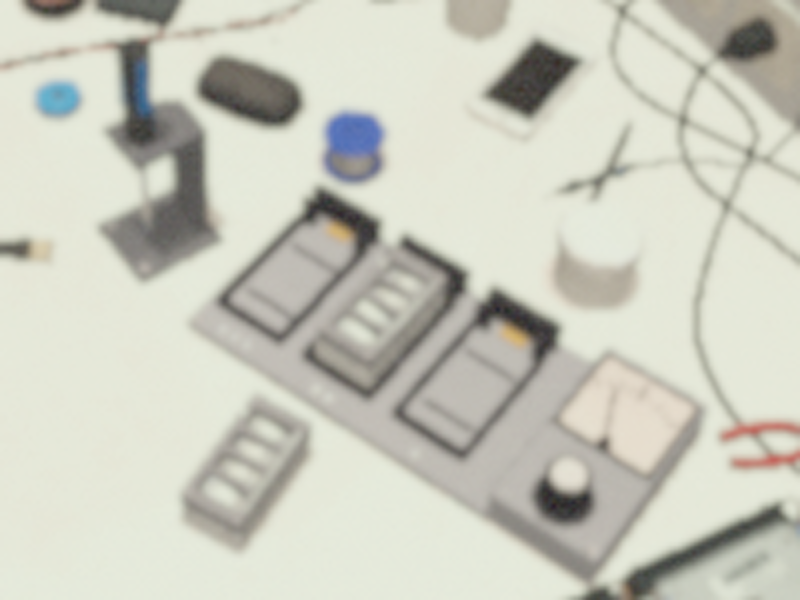

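```bash
cat > m.py <<'E'
from h import *
def up(d,x0,y0,x1,y1,s=4):
    return cv2.resize(d['img'][y0:y1,x0:x1],None,fx=s,fy=s,interpolation=cv2.INTER_CUBIC)
def un(p,x0,y0,s=4): return (np.array(p,float)+.5)/s-.5+[x0,y0]
E
python3 - <<'E'
from m import *
d=grab('top'); e=grab('scene')
def blobs(d,box,mask,amin,amax):
    u=up(d,*box); h=cv2.cvtColor(u,cv2.COLOR_RGB2HSV); g=cv2.cvtColor(u,cv2.COLOR_RGB2GRAY)
    m=np.uint8(mask(h,g)); n,l,s,c=cv2.connectedComponentsWithStats(m)
    return [(un(c[i],*box[:2]),s[i,4],s[i,:4]) for i in range(1,n) if amin<s[i,4]<amax],u,h,g
for nm,cam,boxes in(('top',d,{'b':(358,232,396,280),'c':(336,172,372,222)}),):
  for k,b in boxes.items():
    u=up(cam,*b);g=cv2.cvtColor(u,cv2.COLOR_RGB2GRAY);print(k,np.percentile(g,[5,25,50,75,90,97]))
# orange
for nm,cam in(('top',d),('scene',e)):
    box=(300,140,400,220) if nm=='top' else (290,190,410,270)
    r,_,_,_=blobs(cam,box,lambda h,g:(h[...,0]>8)&(h[...,0]<25)&(h[...,1]>110)&(h[...,2]>90),15,900)
    print(nm,'orange',[(x[0].round(1),x[1],onplane(cam,*x[0],0.02).round(4)) for x in r])
    # dark slot frames
    u=up(cam,*box);g=cv2.cvtColor(u,cv2.COLOR_RGB2GRAY)
    m=np.uint8(g>62)
    n,l,s,c=cv2.connectedComponentsWithStats(m,connectivity=4)
    for i in range(1,n):
        if 1500<s[i,4]<20000:
            pts=cv2.findContours(np.uint8(l==i),cv2.RETR_EXTERNAL,cv2.CHAIN_APPROX_NONE)[0][0][:,0]
            w=np.array([onplane(cam,*un(p,*box[:2]),0.012)[:2] for p in pts],np.float32)
            print(nm,c[i],s[i],cv2.minAreaRect(w))
# knob, spool, driver handle
E
python3 - <<'E'
import cv2,numpy as np
a=cv2.imread('pics/top0.png')
c=np.vstack([cv2.resize(a[230:282,350:400],(400,416),interpolation=cv2.INTER_CUBIC)])
e=cv2.resize(a[170:222,330:380],(400,416),interpolation=cv2.INTER_CUBIC)
cv2.imwrite('pics/C.png',np.uint8(255*(np.hstack([c,e])/255.)**.7))
E
```

```text
b [ 58.  87. 134. 138. 139. 139.]
c [ 17.  45.  73.  88. 106. 136.]
top orange [(array([373. , 171.8]), np.int32(379), array([0.6617, 0.187 , 0.02  ])), (array([317.8, 192.5]), np.int32(376), array([0.5986, 0.3503, 0.02  ]))]
top [323.4634029  199.31701452] [  268   112   118   173 10397] ((0.6120392084121704, 0.16546182334423065), (0.12214513123035431, 0.05487874895334244), 21.222152709960938)
top [ 95.34984371 265.21219043] [  44  196  112  124 8318] ((0.557723343372345, 0.33389464020729065), (0.1025683581829071, 0.056786954402923584), 21.876480102539062)
scene orange [(array([334.5, 217.4]), np.int32(279), array([0.6035, 0.3474, 0.02  ])), (array([378.2, 243.4]), np.int32(336), array([0.6666, 0.1845, 0.02  ]))]
```

View pics/C.png

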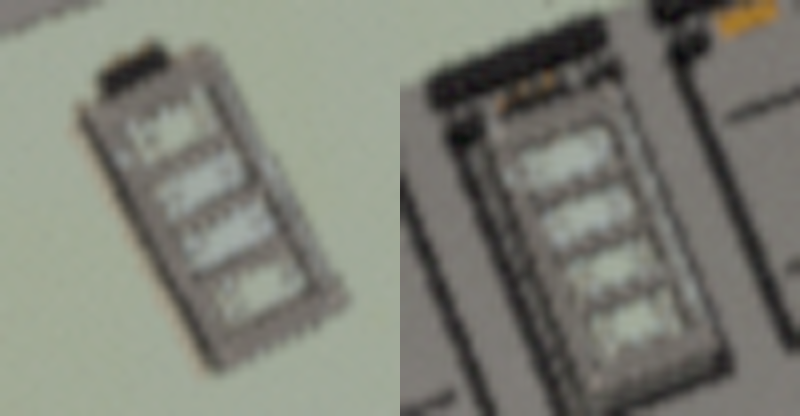

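```bash
cat >> m.py <<'E'
def tri(d,p,e,q):
    P=[c['fx']*0+np.array([[c['fx'],0,c['cx']],[0,c['fy'],c['cy']],[0,0,1]])@np.c_[c['R'],c['t']] for c in(d,e)]
    X=cv2.triangulatePoints(P[0],P[1],np.array(p,float).reshape(2,1),np.array(q,float).reshape(2,1)).ravel(); X=X[:3]/X[3]
    return X,np.linalg.norm(proj(d,X)-p)
def prof(d,p0,p1,n):
    pts=[proj(d,np.array(p0)+(np.array(p1)-p0)*k/(n-1)) for k in range(n)]
    g=cv2.cvtColor(d['img'],cv2.COLOR_RGB2GRAY).astype(np.float32)
    m=np.array(pts,np.float32); return cv2.remap(g,m[:,0].copy(),m[:,1].copy(),cv2.INTER_CUBIC)
E
python3 - <<'E'
from m import *
d=grab('top'); e=grab('scene')
print(tri(d,(373,171.8),e,(378.2,243.4)),tri(d,(317.8,192.5),e,(334.5,217.4)))
a=np.radians(21.1);X=np.array([np.cos(a),np.sin(a),0]);Y=np.array([-X[1],X[0],0])
for cam,nm in((d,'top'),(e,'scene')):
  for s,y in((1,-.0656),(3,.1104)):
    for z in(.012,.025):
      f=lambda x:X*x+Y*y+[0,0,z]
      print(nm,s,z,'x from .56 step3mm',prof(cam,f(.56),f(.71),51).astype(int))
    f=lambda yy:X*.61+Y*(y+yy)+[0,0,.025]
    print(' y -45..45 step2',prof(cam,f(-.045),f(.045),46).astype(int))
# modules: white rocker blobs
def rock(cam,box,thr):
    u=up(cam,*box).astype(int); 
    m=np.uint8(thr(u)); n,l,s,c=cv2.connectedComponentsWithStats(m)
    return [(un(c[i],*box[:2]).round(2),int(s[i,4])) for i in range(1,n) if s[i,4]>60]
print('c top',rock(d,(336,182,366,218),lambda u:u.sum(2)>330))
print('b top',rock(d,(360,236,394,276),lambda u:(u.sum(2)>330)&(u[...,1]-u[...,2]<5)))
# upper band contours of module b: non-bench
box=(350,225,405,285);u=up(d,*box);g=u.astype(int).sum(2);m=np.uint8(np.abs(u.astype(int)-np.median(u.reshape(-1,3),0)).sum(2)>60)
n,l,s,c=cv2.connectedComponentsWithStats(m)
for i in range(1,n):
    if s[i,4]>2000:
        pts=cv2.findContours(np.uint8(l==i),cv2.RETR_EXTERNAL,cv2.CHAIN_APPROX_NONE)[0][0][:,0]
        r=cv2.minAreaRect(np.array([onplane(d,*un(p,*box[:2]),0.03)[:2] for p in pts],np.float32)); print('b',s[i],r)
# knob / driver
for p in((427,190),):print(onplane(d,*p,.076))
E
```

```text
(array([0.66398859, 0.18584154, 0.01893078]), np.float64(0.772433473967371)) (array([0.60104359, 0.34928204, 0.01834275]), np.float64(0.7959339636609766))
top 1 0.012 x from .56 step3mm [[82]
 [57]
 [24]
 [55]
 [86]
 [91]
 [88]
 [88]
 [88]
 [85]
 [62]
 [40]
 [64]
 [89]
 [88]
 [86]
 [88]
 [85]
 [86]
 [87]
 [88]
 [84]
 [86]
 [86]
 [87]
 [87]
 [86]
 [85]
 [84]
 [79]
 [58]
 [41]
 [66]
 [83]
 [87]
 [84]
 [86]
 [86]
 [86]
 [86]
 [81]
 [84]
 [90]
 [77]
 [51]
 [16]
 [ 9]
 [13]
 [14]
 [37]
 [89]]
top 1 0.025 x from .56 step3mm [[ 73]
 [ 39]
 [ 30]
 [ 66]
 [ 89]
 [ 89]
 [ 87]
 [ 87]
 [ 87]
 [ 79]
 [ 49]
 [ 42]
 [ 74]
 [ 87]
 [ 87]
 [ 87]
 [ 85]
 [ 87]
 [ 88]
 [ 88]
 [ 85]
 [ 87]
 [ 87]
 [ 85]
 [ 86]
 [ 86]
 [ 84]
 [ 87]
 [ 86]
 [ 71]
 [ 42]
 [ 61]
 [ 83]
 [ 86]
 [ 85]
 [ 84]
 [ 86]
 [ 86]
 [ 86]
 [ 81]
 [ 77]
 [ 86]
 [ 83]
 [ 55]
 [ 22]
 [  8]
 [ 12]
 [ 14]
 [ 26]
 [ 80]
 [127]]
 y -45..45 step2 [[84]
 [85]
 [86]
 [87]
 [86]
 [81]
 [55]
 [26]
 [16]
 [34]
 [65]
 [84]
 [86]
 [85]
 [85]
 [86]
 [87]
 [87]
 [87]
 [87]
 [86]
 [85]
 [85]
 [85]
 [85]
 [88]
 [89]
 [88]
 [87]
 [86]
 [86]
 [87]
 [88]
 [8
[... 3226 characters left out ...]

 [155]
 [155]
 [155]
 [156]
 [155]
 [155]
 [157]
 [158]
 [159]
 [158]
 [157]
 [157]
 [156]
 [156]
 [155]
 [152]
 [142]
 [129]
 [104]
 [ 80]
 [ 70]
 [ 86]
 [118]
 [150]
 [175]
 [197]
 [204]
 [210]
 [213]
 [214]]
c top [(array([350.43, 189.44]), 546), (array([353.05, 196.53]), 496), (array([356.2 , 203.04]), 287), (array([358.98, 209.87]), 311)]
b top [(array([377.66, 250.85]), 83)]
b [   0    0  103   39 2188] ((0.4892924427986145, 0.22110971808433533), (0.027526572346687317, 0.07408171892166138), 0.24265548586845398)
b [   36    38   140   171 11404] ((0.417961984872818, 0.18546101450920105), (0.12056306004524231, 0.061275236308574677), 27.871414184570312)
[0.59721295 0.04133492 0.076     ]
```

Run:
```python
from m import *
d=grab('top'); e=grab('scene')
a=np.radians(21.1);X=np.array([np.cos(a),np.sin(a),0]);Y=np.array([-X[1],X[0],0])
def sh(n,p): print(n,np.round(p,4),'dock',round(X@p,4),round(Y@p,4))
sh('c',onplane(d,354.7,199.7,.0455)); v=onplane(d,350.43,189.44,.0455)-onplane(d,358.98,209.87,.0455);print(np.degrees(np.arctan2(v[1],v[0])),np.linalg.norm(v))
for p,q in(((371,246.2),(382.2,266.2)),((375,253.1),(378.5,259))):
    A=onplane(d,*p,.0335);B=onplane(d,*q,.0335);v=A-B;sh('b',(A+B)/2);print(np.degrees(np.arctan2(v[1],v[0])),np.linalg.norm(v))
# white cap of knob
def blob(cam,box,f):
    u=up(cam,*box).astype(int);n,l,s,c=cv2.connectedComponentsWithStats(np.uint8(f(u)));i=1+np.argmax(s[1:,4]);return un(c[i],*box[:2]),s[i]
k1,s1=blob(d,(420,182,438,202),lambda u:u.sum(2)>390);k2,s2=blob(e,(383,270,402,296),lambda u:u.sum(2)>560)
print(k1,s1,k2,s2);X1,r=tri(d,k1,e,k2);sh('cap',X1);print(r)
kb1,s1=blob(d,(416,180,440,204),lambda u:u.sum(2)<110);kb2,s2=blob(e,(381,270,402,298),lambda u:u.sum(2)<180);print('dark',kb1,s1,kb2,s2)
h1,s1=blob(d,(277,222,296,242),lambda u:u.sum(2)<90);print('handle',h1,s1); sh('hand',onplane(d,*h1,.19))
for z in(.139,.241): print(proj(d,[.46,.43,z]))
X2,r=tri(d,(286,232.7),e,(283.2,171.2));sh('handle top',X2);print(r)
```

```text
c [0.5734 0.2439 0.0455] dock 0.6228 0.0211
22.108401056504228 0.06427051681162703
b [0.4122 0.1817 0.0335] dock 0.45 0.0211
28.791272631404695 0.06477207750255773
b [0.4126 0.1812 0.0335] dock 0.4501 0.0205
30.243397257946437 0.019383290485564277
[429.36210317 191.01736111] [ 27  26  26  24 504] [391.82102851 277.90962322] [ 23  22  28  23 491]
cap [0.5949 0.0349 0.0791] dock 0.5675 -0.1816
0.4271808369988828
dark [424.90741263 194.43827508] [  13   24   63   61 1774] [390.10562914 285.44652318] [  11   39   57   43 1510]
handle [285.9560219  232.77636861] [   8   14   57   63 2740]
hand [0.4632 0.4321 0.19  ] dock 0.5877 0.2363
[287.82568757 235.82680395]
[285.57545724 232.10123045]
handle top [0.4607 0.4285 0.2374] dock 0.5841 0.2339
0.8081739741949764
```

Call:
{"api": "servo_tool", "payload": {"increments": [[[8.5, 0, 0, -5, 0], [8.5, -2.2, -1, -8, 0], [8.5, -6.6, -3.2, -8, 0], [8.5, -11, -5.4, -8, 0], [8.5, -15.4, -7.5, -8, 0]]], "newtons": 40}}

```text
t: 0.95
tool_pos: [0.294, 0.4891, 0.331]
tool_rot: [0.415, 3.113, 0.002]
contact_force: [0.9, 1.7, -0.2]
opening: 0.0848
grip_force: 0.0
```

Call:
{"api": "servo_tool", "payload": {"increments": [[[8.5, -4.4, -2.15, 0, 0], [8.5, -8.8, -4.3, 0, 0], [8.5, -13.2, -6.5, 0, 0], [8.5, -17.6, -8.6, 0, 0], [8.5, -22, -10.8, 0, 0]]]}}

```text
t: 1.45
tool_pos: [0.4782, 0.3267, 0.3306]
tool_rot: [0.416, 3.113, 0.001]
contact_force: [-0.5, 0.5, -0.5]
opening: 0.0857
grip_force: 0.0
```

Call:
{"api": "servo_tool", "payload": {"increments": [[[8.5, -4.4, -2.2, 0, -8], [8.5, -8.8, -4.3, 2, -16], [8.5, -11.5, -5.6, 4, -24], [8.5, -11.5, -5.6, 6, -32], [8.5, -11.5, -5.6, 8, -36.3]]]}}

```text
t: 1.95
tool_pos: [0.574, 0.2428, 0.2493]
tool_rot: [0.577, -3.088, -0.0]
contact_force: [-0.3, 0.6, -0.3]
opening: 0.0849
grip_force: 0.0
```

```bash
cat >> m.py <<'E'
A0=np.radians(21.1);DX=np.array([np.cos(A0),np.sin(A0),0]);DY=np.array([-DX[1],DX[0],0])
def dk(x,y,z): return DX*x+DY*y+[0,0,z]
def dock(p): return np.round([DX@p,DY@p,p[2]],4)
def goto(p,yaw=None):
    "delta in tool axes (cm) and turn (deg) from measured pose; yaw = world yaw of tool y, mod 180"
    o=ctrl.get_obs(); R=cv2.Rodrigues(np.array(o['tool_rot']))[0]; dl=R.T@(np.array(p)-o['tool_pos'])*100
    cy=np.degrees(np.arctan2(R[1,1],R[0,1])); t=0 if yaw is None else -((yaw-cy+90)%180-90)
    print('t',round(o['t'],2),'pos',np.round(o['tool_pos'],4),'dock',dock(o['tool_pos']),'yaw',round(cy,2),'tilt',np.round(R[:2,2],3),'F',np.round(o['contact_force'],1),'open',round(o['opening'],4),round(float(o['grip_force']),1),'q6',round(o['q'][5],2))
    print('go',np.round(dl,2),'turn',round(t,2))
E
python3 - <<'E'
from m import *
d=grab('top','t1.png')
goto(dk(.6225,.0212,.046),111.1)
E
```

```text
t 2.0 pos [0.572  0.2427 0.2448] dock [0.621  0.0205 0.2448] yaw 111.28 tilt [-0.007 -0.002] F [-1.2 -0.8 -2.3] open 0.0847 0.0 q6 -1.66
go [-0.29  0.06 19.88] turn 0.18
```

View pics/t1.png

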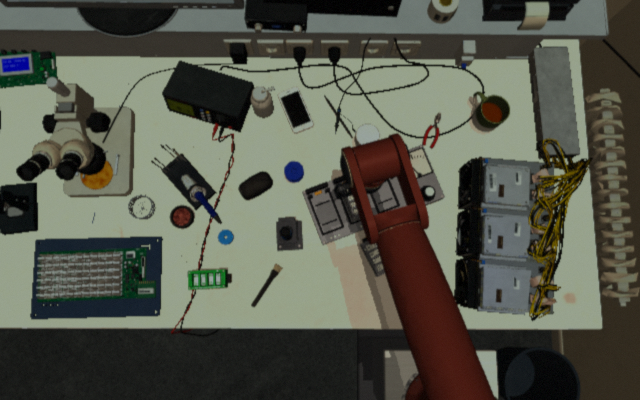

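Call:
{"api": "servo_tool", "payload": {"increments": [[[8.5, 0, 0, 5, 0], [8.5, 0, 0, 10, 0], [8.5, 0, 0, 13, 0], [8.5, 0, 0, 14, 0], [8.5, 0, 0, 14, 0]]]}}

```text
t: 2.5
tool_pos: [0.5725, 0.2439, 0.1092]
tool_rot: [0.573, -3.086, 0.0]
contact_force: [0.2, -0.2, 1.0]
opening: 0.0846
grip_force: 0.0
```

```bash
python3 -c "
from m import *
goto(dk(.6225,.0212,.046),111.1)"
```

```text
t 2.5 pos [0.5725 0.2439 0.1092] dock [0.6219 0.0215 0.1092] yaw 111.04 tilt [-0.003 -0.001] F [ 0.2 -0.2  1. ] open 0.0846 0.0 q6 -1.65
go [-0.08 -0.03  6.32] turn -0.06
```

Call:
{"api": "servo_tool", "payload": {"increments": [[[7.5, 0, 0, 3, 0], [7, 0, 0, 5.5, 0], [7, 0, 0, 6.3, 0], [4.5, 0, 0, 6.3, 0], [4.5, 0, 0, 6.3, 0]]], "newtons": 40}}

```text
t: 3.0
tool_pos: [0.5749, 0.2444, 0.0499]
tool_rot: [-0.574, 3.085, 0.0]
contact_force: [1.2, 0.4, -2.8]
opening: 0.0512
grip_force: 44.6
```

Call:
{"api": "servo_tool", "payload": {"increments": [[[4.5, 0, 0, 0, 0], [4.5, 0, 0, 0, 0], [4.5, 0, 0, 0, 0], [4.5, 0, 0, 0, 0]]]}}

```text
t: 3.4
tool_pos: [0.5745, 0.2444, 0.0493]
tool_rot: [-0.574, 3.086, 0.001]
contact_force: [-1.7, 0.0, 6.1]
opening: 0.0519
grip_force: 45.7
```

```bash
python3 -c "
from m import *
goto(dk(.43,.1095,.046),111.1)"
```

```text
t 3.4 pos [0.5745 0.2444 0.0493] dock [0.6239 0.0212 0.0493] yaw 111.07 tilt [0.003 0.001] F [-1.7  0.   6.1] open 0.0519 45.7 q6 -1.66
go [19.4   8.82  0.27] turn -0.03
```

Call:
{"api": "servo_tool", "payload": {"increments": [[[4.5, 0, 0, -2, 0], [4.5, 0, 0, -5, 0], [4.5, 0, 0, -8, 0], [4.5, 4, 2, -8, 0], [4.5, 8, 4, -8, 0]]]}}

```text
t: 3.9
tool_pos: [0.4841, 0.2526, 0.1283]
tool_rot: [-0.572, 3.087, 0.001]
contact_force: [-0.4, 0.7, -2.6]
opening: 0.0512
grip_force: 44.6
```

Call:
{"api": "servo_tool", "payload": {"increments": [[[4.5, 4, 2, 0, 0], [4.5, 8, 4, 0, 0], [4.5, 11.4, 4.8, 2, 0], [4.5, 11.4, 4.8, 5, 0], [4.5, 11.4, 4.8, 6.5, 0]]]}}

```text
t: 4.4
tool_pos: [0.3572, 0.2553, 0.0592]
tool_rot: [0.576, -3.084, 0.002]
contact_force: [0.6, 0.0, -3.6]
opening: 0.0512
grip_force: 44.5
```

```bash
python3 -c "
from m import *
goto(dk(.43,.1095,.038),111.1)"
```

```text
t 4.4 pos [0.3572 0.2553 0.0592] dock [0.4252 0.1096 0.0592] yaw 111.14 tilt [-0.004 -0.002] F [ 0.6  0.  -3.6] open 0.0512 44.5 q6 -1.49
go [-0.49 -0.01  2.12] turn 0.04
```

Call:
{"api": "servo_tool", "payload": {"increments": [[[4.5, -0.4, 0, 1, 0], [4.5, -0.4, 0, 1.8, 0], [4.5, -0.4, 0, 2.1, 0], [4.5, -0.4, 0, 2.1, 0]]]}}

```text
t: 4.8
tool_pos: [0.3645, 0.2578, 0.0412]
tool_rot: [0.574, -3.088, 0.0]
contact_force: [0.4, 0.3, -2.7]
opening: 0.051
grip_force: 44.5
```

Call:
{"api": "servo_tool", "payload": {"increments": [[[7, 0, 0, 0, 0], [7, 0, 0, 0, 0], [7, 0, 0, -3, 0], [7, 0, 0, -7, 0], [7, 0, 0, -11, 0]]]}}

```text
t: 5.3
tool_pos: [0.3643, 0.2578, 0.1533]
tool_rot: [-0.574, 3.088, 0.0]
contact_force: [0.1, -0.3, 0.2]
opening: 0.0701
grip_force: 0.0
```

```bash
python3 -c "
from m import *
goto([.595,.035,.18],111.1)"
```

```text
t 5.3 pos [0.3643 0.2578 0.1533] dock [0.4327 0.1093 0.1533] yaw 111.07 tilt [0.001 0.   ] F [ 0.1 -0.3  0.2] open 0.0701 0.0 q6 -1.49
go [-13.52 -29.08  -2.66] turn -0.03
```

Call:
{"api": "servo_tool", "payload": {"increments": [[[5.5, -2, -4.4, -2, 0], [5.5, -4, -8.8, -2, 0], [5.5, -6, -13.2, -2, 0], [5.5, -8, -17.6, -2, 0], [5.5, -10, -22, -2, 0]]]}}

```text
t: 5.8
tool_pos: [0.5387, 0.0868, 0.1729]
tool_rot: [-0.573, 3.086, -0.0]
contact_force: [1.2, 0.7, 0.4]
opening: 0.0551
grip_force: 0.0
```

Run:
```python
from m import *
d=grab('top');e=grab('scene')
goto([.595,.035,.066],111.1)
cv2.imwrite('pics/dial.png',cv2.cvtColor(np.hstack([cv2.resize(d['img'][140:205,390:450],(390,420),interpolation=cv2.INTER_CUBIC),cv2.resize(e['img'][240:305,375:435],(390,420),interpolation=cv2.INTER_CUBIC)]),cv2.COLOR_RGB2BGR))
```

```text
t 5.9 pos [0.5406 0.0846 0.1729] dock [ 0.5348 -0.1157  0.1729] yaw 110.76 tilt [ 0.004 -0.001] F [ 0.8  1.4 -0.1] open 0.0549 0.0 q6 -1.91
go [-3.3  -6.54 10.72] turn -0.34
```

View pics/dial.png

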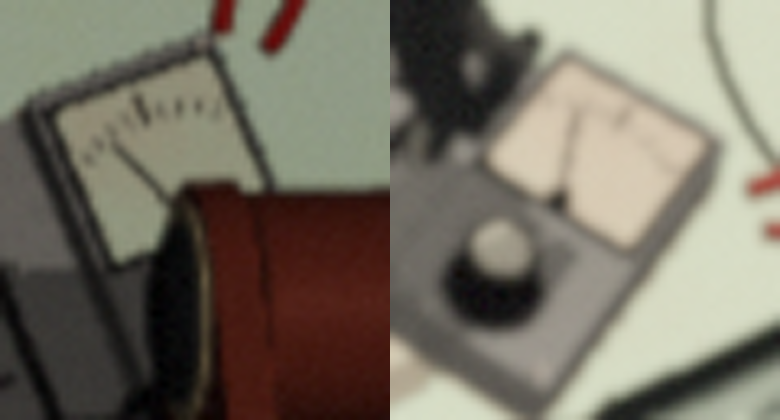

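Call:
{"api": "servo_tool", "payload": {"increments": [[[5.5, -2, -4, 0, 0], [5.5, -3.3, -6.5, 0, 0], [5.5, -3.3, -6.5, 3, 0], [5.5, -3.3, -6.5, 3, 0]]]}}

```text
t: 6.3
tool_pos: [0.5889, 0.0396, 0.1382]
tool_rot: [0.572, -3.083, -0.003]
contact_force: [-0.6, -0.3, -0.7]
opening: 0.0552
grip_force: 0.0
```

Run:
```python
from m import *
e=grab('scene')
goto([.595,.035,.066],111.1)
f=lambda u,v:onplane(e,375+(u-390)/6.5,240+v/6.46,.043)
p,t,z=f(559,200),f(577,110),f(625,117)
an=lambda a:np.degrees(np.arctan2(a[1],a[0]))
print(p,an(t-p),an(z-p))
```

```text
t 6.35 pos [0.5893 0.04   0.1397] dock [ 0.5642 -0.1749  0.1397] yaw 111.07 tilt [-0.004  0.   ] F [ 0.5 -0.3  0.5] open 0.055 0.0 q6 -2.0
go [-0.38 -0.68  7.36] turn -0.03
[0.65277331 0.05510256 0.043     ] 42.50049699227058 20.410629108875685
```

Call:
{"api": "servo_tool", "payload": {"increments": [[[5.5, -0.4, -0.7, 3, 0], [5.5, -0.4, -0.7, 6.5, 0], [5.5, -0.4, -0.7, 7.3, 0], [2.5, -0.4, -0.7, 7.3, 0], [2.5, -0.4, -0.7, 7.3, 0]]], "newtons": 25}}

```text
t: 6.85
tool_pos: [0.5973, 0.0354, 0.0699]
tool_rot: [-0.575, 3.088, 0.001]
contact_force: [-0.1, 1.6, -4.1]
opening: 0.0324
grip_force: 26.3
```

Call:
{"api": "servo_tool", "payload": {"increments": [[[2.5, 0, 0, 0, 0], [2.5, 0, 0, 0, 0], [2.5, 0, 0, 0, 0]]]}}

```text
t: 7.15
tool_pos: [0.5973, 0.0353, 0.0698]
tool_rot: [-0.575, 3.088, 0.002]
contact_force: [-4.2, 4.4, 2.4]
opening: 0.032
grip_force: 26.8
```

Run:
```python
from m import *
goto([.595,.035,.066],111.1)
```

```text
t 7.15 pos [0.5973 0.0353 0.0698] dock [ 0.57   -0.1821  0.0698] yaw 111.08 tilt [0.001 0.001] F [-4.2  4.4  2.4] open 0.032 26.8 q6 -2.01
go [0.23 0.06 0.38] turn -0.02
```

Call:
{"api": "servo_tool", "payload": {"increments": [[[2.5, 0, 0, 0, 7], [2.5, 0, 0, 0, 14], [2.5, 0, 0, 0, 21], [2.5, 0, 0, 0, 28], [2.5, 0, 0, 0, 35]]]}}

```text
t: 7.65
tool_pos: [0.5974, 0.0345, 0.0698]
tool_rot: [0.388, 3.117, -0.001]
contact_force: [-3.8, 0.8, 1.8]
opening: 0.0318
grip_force: 26.9
```

Call:
{"api": "servo_tool", "payload": {"increments": [[[2.5, 0, 0, 0, 7], [2.5, 0, 0, 0, 14], [2.5, 0, 0, 0, 19], [2.5, 0, 0, 0, 19], [2.5, 0, 0, 0, 19]]]}}

```text
t: 8.15
tool_pos: [0.5972, 0.034, 0.0698]
tool_rot: [0.89, 3.013, -0.002]
contact_force: [-5.4, -0.0, 3.9]
opening: 0.0315
grip_force: 27.0
```

Run:
```python
from m import *
e=grab('scene');d=grab('top')
goto([.595,.035,.066],111.1)
cv2.imwrite('pics/dial2.png',cv2.cvtColor(np.hstack([cv2.resize(d['img'][140:205,390:450],(390,420),interpolation=cv2.INTER_CUBIC),cv2.resize(e['img'][240:305,375:435],(390,420),interpolation=cv2.INTER_CUBIC)]),cv2.COLOR_RGB2BGR))
```

```text
t 8.25 pos [0.5972 0.0341 0.0698] dock [ 0.5694 -0.1832  0.0698] yaw 57.08 tilt [-0.    -0.001] F [-5.1 -0.9  4.3] open 0.032 27.0 q6 -1.06
go [ 0.23 -0.04  0.38] turn -54.02
```

View pics/dial2.png

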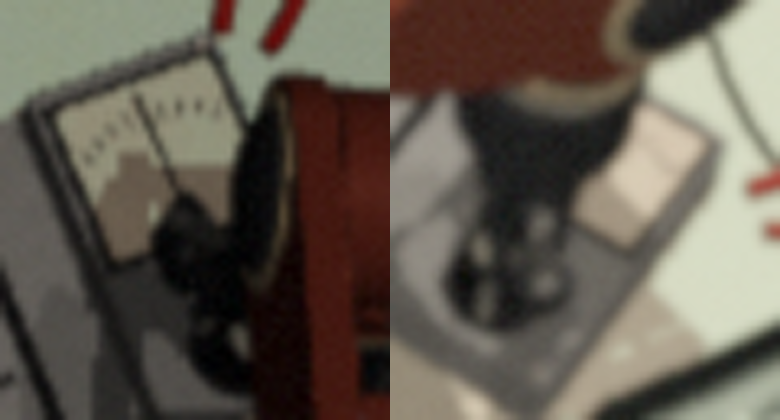

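Call:
{"api": "servo_tool", "payload": {"increments": [[[5.5, 0, 0, 0, 0], [5.5, 0, 0, 0, 0], [5.5, 0, 0, -4, 0], [5.5, 0, 0, -8, 0], [7, 0, 0, -8, -7]]]}}

```text
t: 8.75
tool_pos: [0.602, 0.0341, 0.1566]
tool_rot: [0.697, 3.049, 0.003]
contact_force: [0.3, 0.2, 0.7]
opening: 0.0682
grip_force: 0.0
```

Run:
```python
from m import *
goto(dk(.4327,.1095,.14),111.1)
```

```text
t 8.75 pos [0.602  0.0341 0.1566] dock [ 0.5739 -0.1849  0.1566] yaw 64.25 tilt [ 0.014 -0.001] F [0.3 0.2 0.7] open 0.0682 0.0 q6 -1.19
go [31.15  9.82  1.29] turn -46.85
```

Call:
{"api": "servo_tool", "payload": {"increments": [[[7, 4.6, 1.45, 0, 0], [7, 9.2, 2.9, 0, 0], [7, 13.8, 4.35, 0, 0], [7, 18.4, 5.8, 0, 0], [7, 23, 7.25, 0, 0]]]}}

```text
t: 9.25
tool_pos: [0.4213, 0.2014, 0.1491]
tool_rot: [0.705, 3.059, 0.002]
contact_force: [0.9, 1.0, 0.2]
opening: 0.0698
grip_force: 0.0
```

Call:
{"api": "servo_tool", "payload": {"increments": [[[7, 4.1, 1.3, 0, -8], [7, 8.1, 2.55, 0, -16], [7, 8.1, 2.55, 0, -24], [7, 8.1, 2.55, 0, -32], [7, 8.1, 2.55, 0, -40]]]}}

```text
t: 9.75
tool_pos: [0.3606, 0.2593, 0.1492]
tool_rot: [-0.395, 3.114, 0.001]
contact_force: [0.5, -0.3, 0.0]
opening: 0.0698
grip_force: 0.0
```

Call:
{"api": "servo_tool", "payload": {"increments": [[[7, 0, 0, 0, -6.8], [7, 0, 0, 0, -6.8], [7, 0, 0, 0, -6.8]]]}}

```text
t: 10.05
tool_pos: [0.3607, 0.2588, 0.1488]
tool_rot: [-0.565, 3.089, 0.0]
contact_force: [0.5, 0.2, -0.1]
opening: 0.07
grip_force: 0.0
```

Run:
```python
from m import *
e=grab('scene');d=grab('top')
goto(dk(.4327,.1095,.14),111.1)
r=lambda im,x0,x1,y0,y1,w,h:cv2.resize(im[y0:y1,x0:x1],(w,h),interpolation=cv2.INTER_CUBIC)
a=np.hstack([r(d['img'],390,450,140,205,390,420),r(e['img'],375,435,240,305,390,420)])
b=r(e['img'],270,400,210,240,780,180)
cv2.imwrite('pics/dial3.png',cv2.cvtColor(np.vstack([a,b]),cv2.COLOR_RGB2BGR))
cv2.imwrite('pics/t3.png',cv2.cvtColor(d['img'],cv2.COLOR_RGB2BGR));cv2.imwrite('pics/s3.png',cv2.cvtColor(e['img'],cv2.COLOR_RGB2BGR))
```

```text
t 10.15 pos [0.3605 0.2587 0.1486] dock [0.4295 0.1116 0.1486] yaw 110.77 tilt [0.001 0.   ] F [-0.6  0.9  0.3] open 0.07 0.0 q6 -1.48
go [-0.32 -0.21  0.86] turn -0.33
```

View pics/dial3.png

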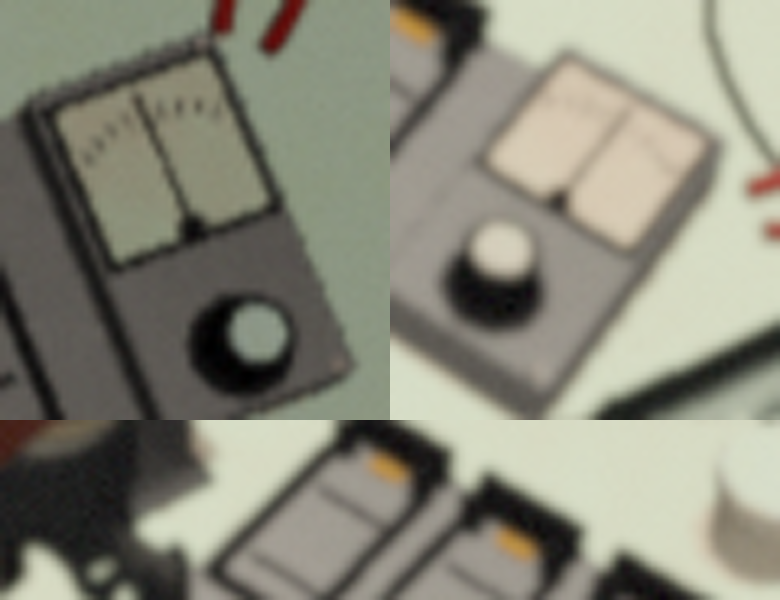

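Run:
```python
from m import *
d=grab('top')
im0=cv2.cvtColor(cv2.imread('pics/top0.png'),cv2.COLOR_BGR2RGB)
pv=onplane(d,390+193/6.5-.5,140+226/6.46-.5,.043);print(pv)
A=np.radians(np.arange(-6,46,1))
for r in(.012,.016,.020,.024,.028,.032,.035,.038,.041,.044):
    out=[]
    for im in(im0,d['img']):
        pts=np.array([proj(d,pv+[r*np.cos(a),r*np.sin(a),0]) for a in A],np.float32)
        g=cv2.remap(cv2.cvtColor(im,cv2.COLOR_RGB2GRAY).astype(np.float32),pts[:,0].copy(),pts[:,1].copy(),cv2.INTER_CUBIC).ravel()
        m=(A>np.radians(8))&(A<np.radians(34)); w=np.clip(np.median(g[m])-10-g,0,None)*m; out.append((round(np.degrees((w*A).sum()/max(w.sum(),1e-6)),1),int(w.sum())))
    print(r,out)
```

```text
[0.64919263 0.05508193 0.043     ]
0.012 [(np.float64(31.4), 68), (np.float64(0.0), 0)]
0.016 [(np.float64(32.4), 19), (np.float64(21.7), 57)]
0.02 [(np.float64(32.9), 4), (np.float64(22.6), 80)]
0.024 [(np.float64(33.0), 2), (np.float64(21.8), 176)]
0.028 [(np.float64(0.0), 0), (np.float64(22.2), 114)]
0.032 [(np.float64(0.0), 0), (np.float64(20.8), 178)]
0.035 [(np.float64(0.0), 0), (np.float64(21.2), 153)]
0.038 [(np.float64(0.0), 0), (np.float64(21.4), 276)]
0.041 [(np.float64(0.0), 0), (np.float64(21.3), 237)]
0.044 [(np.float64(0.0), 0), (np.float64(22.0), 238)]
```

Call:
{"api": "servo_tool", "payload": {"increments": [[[7, -0.3, -0.2, 4, 0], [7, -0.3, -0.2, 8, 0], [7, -0.3, -0.2, 10.8, 0], [4.5, -0.3, -0.2, 10.8, 0], [4.5, -0.3, -0.2, 10.8, 0]]], "newtons": 40}}

```text
t: 10.7
tool_pos: [0.3635, 0.2577, 0.0402]
tool_rot: [0.568, -3.088, 0.001]
contact_force: [-0.2, 0.8, -2.6]
opening: 0.0513
grip_force: 48.8
```

Call:
{"api": "servo_tool", "payload": {"increments": [[[4.5, 0, 0, 0, 0], [4.5, 0, 0, 0, 0], [4.5, 0, 0, -4, 0], [4.5, 0, 0, -7, 0], [4.5, 0, 0, -7, 0]]]}}

```text
t: 11.2
tool_pos: [0.3676, 0.2598, 0.1165]
tool_rot: [-0.567, 3.078, 0.005]
contact_force: [0.7, 1.0, -2.4]
opening: 0.0512
grip_force: 49.0
```

Run:
```python
from m import *
goto(dk(.6225,.1093,.10),111.1)
d=grab('top','t4.png')
```

```text
t 11.2 pos [0.3676 0.2598 0.1165] dock [0.4364 0.11   0.1165] yaw 110.87 tilt [0.011 0.005] F [ 0.7  1.  -2.4] open 0.0512 49.0 q6 -1.49
go [-18.58   0.     1.88] turn -0.23
```

Call:
{"api": "servo_tool", "payload": {"increments": [[[4.5, -4.5, 0, 0, 0], [4.5, -9, 0, 0, 0], [4.5, -13.5, 0, 0, 0], [4.5, -17.5, 0, 0, 0], [4.5, -18.7, 0, 1, -0.2]]]}}

```text
t: 11.75
tool_pos: [0.5422, 0.3255, 0.1001]
tool_rot: [-0.573, 3.086, 0.001]
contact_force: [-1.1, 1.1, -3.4]
opening: 0.0516
grip_force: 49.0
```

Call:
{"api": "servo_tool", "payload": {"increments": [[[4.5, 0, 0, 1, 0], [4.5, 0, 0, 1, 0], [4.5, 0, 0, 1, 0]]]}}

```text
t: 12.05
tool_pos: [0.5364, 0.3237, 0.0883]
tool_rot: [0.574, -3.085, 0.002]
contact_force: [0.8, -0.6, -3.4]
opening: 0.0512
grip_force: 48.8
```

Run:
```python
from m import *
goto(dk(.6235,.1095,.052),111.1)
d=grab('top');e=grab('scene')
r=lambda im,x0,x1,y0,y1,w,h:cv2.resize(im[y0:y1,x0:x1],(w,h),interpolation=cv2.INTER_CUBIC)
cv2.imwrite('pics/s4.png',cv2.cvtColor(np.hstack([r(d['img'],295,395,145,245,400,400),r(e['img'],290,390,180,280,400,400)]),cv2.COLOR_RGB2BGR))
```

```text
t 12.05 pos [0.5364 0.3237 0.0883] dock [0.617  0.1089 0.0883] yaw 111.08 tilt [-0.004 -0.002] F [ 0.8 -0.6 -3.4] open 0.0512 48.8 q6 -1.51
go [-0.66  0.06  3.63] turn -0.02
```

View pics/s4.png

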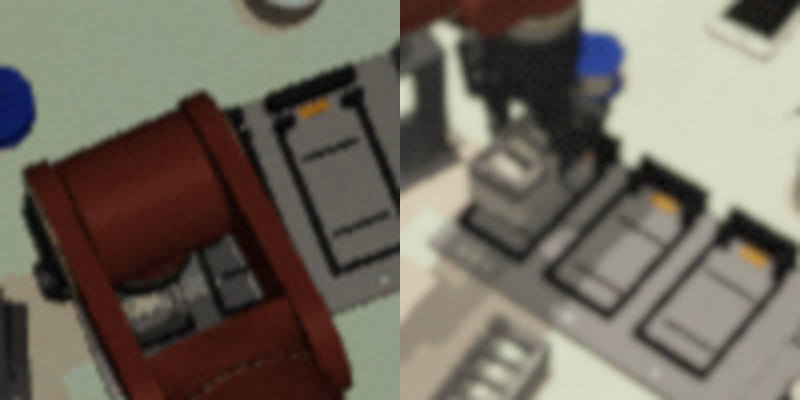

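Call:
{"api": "servo_tool", "payload": {"increments": [[[4.5, -0.4, 0, 0.5, 0], [4.5, -0.4, 0, 0.5, 0], [4.5, -0.4, 0, 0.5, 0], [4.5, -0.4, 0, 0.5, 0], [4.5, -0.4, 0, 0.5, 0]]]}}

```text
t: 12.65
tool_pos: [0.5423, 0.326, 0.0855]
tool_rot: [-0.574, 3.088, 0.0]
contact_force: [-0.2, 0.7, -3.2]
opening: 0.0511
grip_force: 48.9
```

Run:
```python
from m import *
goto(dk(.6235,.1095,.052),111.1)
```

```text
t 12.65 pos [0.5423 0.326  0.0855] dock [0.6233 0.1089 0.0855] yaw 111.07 tilt [0. 0.] F [-0.2  0.7 -3.2] open 0.0511 48.9 q6 -1.51
go [-0.02  0.06  3.35] turn -0.03
```

Settled. Lower in.

Call:
{"api": "servo_tool", "payload": {"increments": [[[4.5, 0, 0.05, 1, 0], [4.5, 0, 0.05, 2, 0], [4.5, 0, 0.05, 2.6, 0], [4.5, 0, 0.05, 3.0, 0], [4.5, 0, 0.05, 3.2, 0]]]}}

```text
t: 13.15
tool_pos: [0.5404, 0.3261, 0.0603]
tool_rot: [0.574, -3.08, 0.004]
contact_force: [-32.1, -14.4, 51.1]
opening: 0.0511
grip_force: 59.7
```

Call:
{"api": "servo_tool", "payload": {"increments": [[[4.5, 0, 0, 0.1, 0], [4.5, 0, 0, 0.1, 0]]]}}

```text
t: 13.35
tool_pos: [0.5404, 0.3261, 0.0603]
tool_rot: [0.574, -3.08, 0.004]
contact_force: [-31.0, -15.0, 46.2]
opening: 0.0511
grip_force: 59.6
```

Run:
```python
from m import *
goto(dk(.6235,.1095,.052),111.1)
```

```text
t 13.35 pos [0.5404 0.3261 0.0603] dock [0.6216 0.1097 0.0603] yaw 111.1 tilt [-0.008 -0.004] F [-31.  -15.   46.2] open 0.0511 59.6 q6 -1.51
go [-0.2  -0.02  0.83] turn 0.0
```

Call:
{"api": "servo_tool", "payload": {"increments": [[[4.5, 0, 0, -1, 0], [4.5, 0.3, 0, -2, 0], [4.5, 0.3, 0, -2, 0], [4.5, 0.3, 0, -2, 0]]]}}

```text
t: 13.75
tool_pos: [0.539, 0.3251, 0.0714]
tool_rot: [0.574, -3.088, 0.0]
contact_force: [-0.0, -0.1, -3.7]
opening: 0.0512
grip_force: 53.5
```

Run:
```python
from m import *
goto(dk(.6205,.1093,.052),111.1)
d=grab('top');e=grab('scene')
r=lambda im,x0,x1,y0,y1,w,h:cv2.resize(im[y0:y1,x0:x1],(w,h),interpolation=cv2.INTER_CUBIC)
cv2.imwrite('pics/s5.png',cv2.cvtColor(r(e['img'],290,360,190,250,700,600),cv2.COLOR_RGB2BGR))
```

```text
t 13.75 pos [0.539  0.3251 0.0714] dock [0.6199 0.1093 0.0714] yaw 111.07 tilt [-0.001 -0.   ] F [-0.  -0.1 -3.7] open 0.0512 53.5 q6 -1.51
go [-0.06 -0.    1.94] turn -0.03
```

View pics/s5.png

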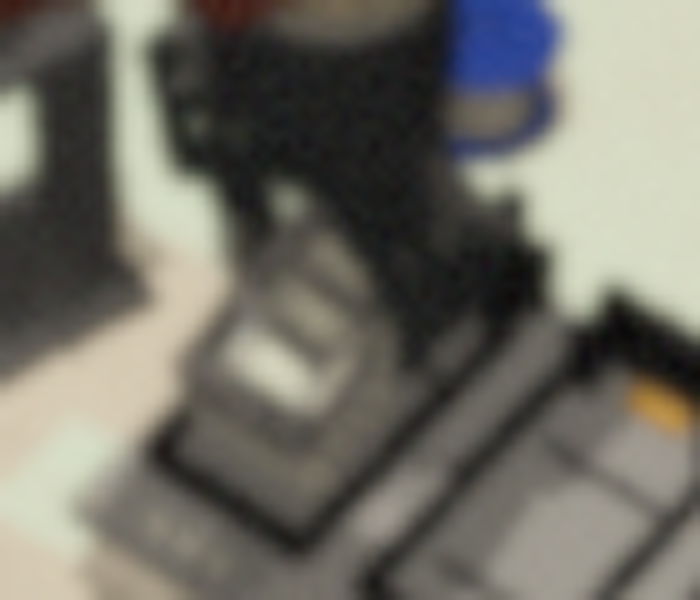

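Call:
{"api": "servo_tool", "payload": {"increments": [[[4.5, 0, 0, 0.5, 0], [4.5, 0, 0, 1, 0], [4.5, 0, 0, 1.3, 0], [4.5, 0, 0, 1.3, 0]]]}}

```text
t: 14.25
tool_pos: [0.5392, 0.3253, 0.0606]
tool_rot: [0.574, -3.087, 0.001]
contact_force: [-5.8, -2.5, 7.3]
opening: 0.0509
grip_force: 54.8
```

Run:
```python
from m import *
goto(dk(.6205,.1093,.052),111.1)
```

```text
t 14.25 pos [0.5392 0.3253 0.0606] dock [0.6201 0.1094 0.0606] yaw 111.08 tilt [-0.001 -0.001] F [-5.8 -2.5  7.3] open 0.0509 54.8 q6 -1.51
go [-0.04 -0.01  0.86] turn -0.02
```

Call:
{"api": "servo_tool", "payload": {"increments": [[[4.5, 0.1, 0, -0.3, 0], [4.5, 0.25, 0, -0.3, 0], [4.5, 0.25, 0, 0, 0], [4.5, 0.25, 0, 0.3, 0], [4.5, 0.25, 0, 0.3, 0]]]}}

```text
t: 14.75
tool_pos: [0.5373, 0.3246, 0.0602]
tool_rot: [0.574, -3.087, 0.001]
contact_force: [-10.8, -6.1, 18.5]
opening: 0.0513
grip_force: 56.1
```

Run:
```python
from m import *
goto(dk(.6205,.1093,.052),111.1)
```

```text
t 14.75 pos [0.5373 0.3246 0.0602] dock [0.6181 0.1095 0.0602] yaw 111.08 tilt [-0.001 -0.001] F [-10.8  -6.1  18.5] open 0.0513 56.1 q6 -1.51
go [-0.24 -0.02  0.82] turn -0.02
```

Run:
```python
from m import *
e=grab('scene');d=grab('top')
q=lambda p:((proj(e,p)-[290,190]+.5)*10).astype(int)
b=.0314
for off in(0,):
  x0=.6199
  for n,x,y,z in(('topFR',-52,-26,b+.044),('topFL',-52,26,b+.044),('botFR',-52,-26,b),('botFL',-52,26,b),('r4',-31.5,0,b+.0335),('topBR',52,-26,b+.044)):
    print(n,q(dk(x0+x/1000,.1093+y/1000,z)))
for n,x,y,z in(('lipinFR',-54.5,-29,.025),('lipinFL',-54.5,29,.025),('lipoutFR',-58.5,-33,.025),('lipoutFL',-58.5,33,.025)):
    print(n,q(dk(.6216+x/1000,.1093+y/1000,z)))
u=e['img'][190:250,290:360]; g=u.astype(int).sum(2)
m=np.uint8(g>480);n,l,s,c=cv2.connectedComponentsWithStats(m)
print([((c[i]+.5)*10,s[i,4]) for i in range(1,n) if s[i,4]>4])
```

```text
topFR [286 433]
topFL [157 352]
botFR [285 518]
botFL [159 437]
r4 [261 373]
topBR [485 233]
lipinFR [291 536]
lipinFL [150 446]
lipoutFR [293 551]
lipoutFL [133 448]
[(array([101.23893805, 369.51327434]), np.int32(452)), (array([615.93686354, 156.32382892]), np.int32(491)), (array([ 14.56521739, 138.47826087]), np.int32(23)), (array([270.51724138, 392.93103448]), np.int32(29))]
```

Call:
{"api": "servo_tool", "payload": {"increments": [[[4.5, 0, 0, -3, 0], [4.5, 0, 0, -5, 0], [4.5, 4.5, 0, -5, 0], [4.5, 9, 0, -5, 0], [4.5, 13.5, 0, -5, 0]]]}}

```text
t: 15.35
tool_pos: [0.4093, 0.2752, 0.1054]
tool_rot: [0.574, -3.088, 0.0]
contact_force: [-0.4, 1.1, -2.2]
opening: 0.0513
grip_force: 53.5
```

Call:
{"api": "servo_tool", "payload": {"increments": [[[4.5, 4.5, 0, 0, 0], [4.5, 4.5, 0, 2, 0], [4.5, 4.5, 0, 4, 0], [4.5, 4.5, 0, 4, 0], [4.5, 4.5, 0, 4, 0]]]}}

```text
t: 15.85
tool_pos: [0.3686, 0.2595, 0.0659]
tool_rot: [0.574, -3.087, 0.001]
contact_force: [0.2, -0.5, -3.1]
opening: 0.0506
grip_force: 53.3
```

Run:
```python
from m import *
goto(dk(.435,.1093,.04),111.1)
e=grab('scene')
r=lambda im,x0,x1,y0,y1,w,h:cv2.resize(im[y0:y1,x0:x1],(w,h),interpolation=cv2.INTER_CUBIC)
cv2.imwrite('pics/s6.png',cv2.cvtColor(r(e['img'],240,340,200,280,800,600),cv2.COLOR_RGB2BGR))
```

```text
t 15.85 pos [0.3686 0.2595 0.0659] dock [0.4373 0.1094 0.0659] yaw 111.07 tilt [-0.001 -0.001] F [ 0.2 -0.5 -3.1] open 0.0506 53.3 q6 -1.49
go [ 0.23 -0.01  2.59] turn -0.03
```

View pics/s6.png

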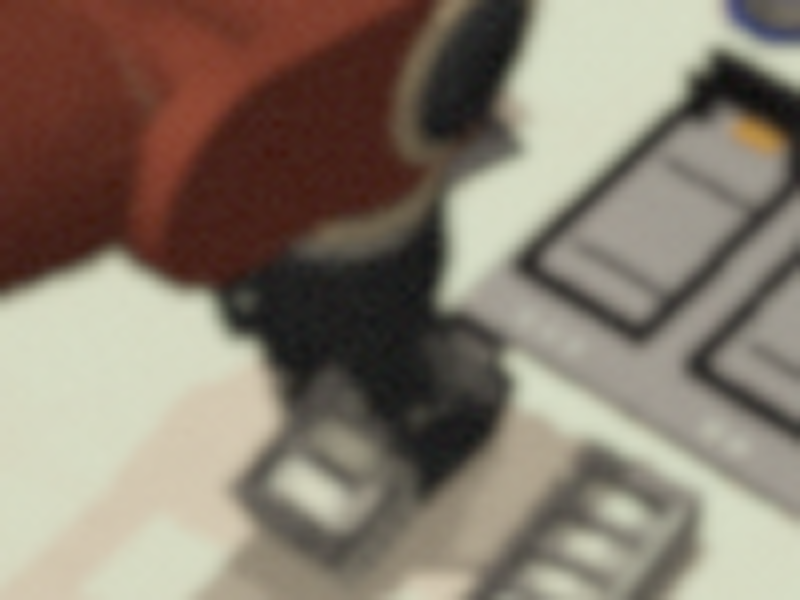

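Call:
{"api": "servo_tool", "payload": {"increments": [[[4.5, 0.2, 0, 1, 0], [4.5, 0.2, 0, 1.7, 0], [4.5, 0.2, 0, 1.7, 0], [5.5, 0.2, 0, 1.7, 0], [6, 0.2, 0, 1.7, 0]]]}}

```text
t: 16.4
tool_pos: [0.3676, 0.2592, 0.0499]
tool_rot: [-0.574, 3.088, 0.0]
contact_force: [-0.2, 0.5, -0.9]
opening: 0.06
grip_force: 0.0
```

Call:
{"api": "servo_tool", "payload": {"increments": [[[7, 0, 0, 0, 0], [7, 0, 0, 0, 0], [7, 0, 0, -5, 0], [7, 0, 0, -10, 0], [7, 0, -4, -12, 0]]]}}

```text
t: 16.9
tool_pos: [0.3831, 0.2245, 0.1752]
tool_rot: [-0.582, 3.078, 0.004]
contact_force: [1.8, 0.5, 1.0]
opening: 0.0698
grip_force: 0.0
```

Call:
{"api": "servo_tool", "payload": {"increments": [[[7, -3, -4, 0, 0], [7, -6, -8, 0, 0], [7, -9, -12, 0, 0], [7, -12, -16, 0, 0], [7, -14, -20, 0, 0]]]}}

```text
t: 17.4
tool_pos: [0.5861, 0.0841, 0.1695]
tool_rot: [-0.574, 3.088, 0.0]
contact_force: [0.5, -0.2, 0.7]
opening: 0.0699
grip_force: 0.0
```

Run:
```python
from m import *
d=grab('top');e=grab('scene')
goto(dk(.43,.1093,.14),111.1)
r=lambda im,x0,x1,y0,y1,w,h:cv2.resize(im[y0:y1,x0:x1],(w,h),interpolation=cv2.INTER_CUBIC)
print(proj(d,dk(.43,.1093,.03)),proj(e,dk(.43,.1093,.03)))
cv2.imwrite('pics/s7.png',cv2.cvtColor(np.hstack([r(d['img'],310,400,225,285,400,300),r(e['img'],250,340,225,285,400,300)]),cv2.COLOR_RGB2BGR))
for nm,im,q in(('top',d,(310,225,400,285)),('scene',e,(250,225,340,285))):
    u=up(im,*q).astype(int);m=np.uint8(u.sum(2)>(330 if nm=='top' else 560))
```

```text
t 17.5 pos [0.5874 0.0818 0.1695] dock [ 0.5774 -0.1351  0.1695] yaw 110.81 tilt [ 0.002 -0.001] F [-0.8 -0.4 -0.8] open 0.0702 0.0 q6 -1.92
go [14.87 24.37  2.89] turn -0.29
[350.33824745 273.92253436] [283.2745337  266.01795654]
```

View pics/s7.png

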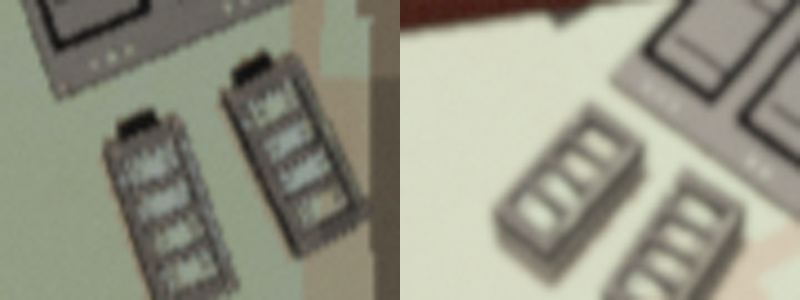

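Run:
```python
from m import *
d=grab('top');e=grab('scene')
def ctr(cam,pts,z):
    P=[onplane(cam,*p,z) for p in pts]; v=P[0]-P[-1]; print(dock((P[0]+P[-1])/2),np.degrees(np.arctan2(v[1],v[0])),np.linalg.norm(v))
ctr(d,[(310+148/4.444-.5,225+165/5-.5),(310+188/4.444-.5,225+272/5-.5)],.0335)
ctr(e,[(250+203/4.444-.5,225+135/5-.5),(250+139/4.444-.5,225+216/5-.5)],.0335)
# plug+box silhouette in top: dark plug blob, and box extent along dock axis
g=cv2.cvtColor(d['img'],cv2.COLOR_RGB2GRAY)
for cam,nm in((d,'top'),(e,'scene')):
  for y in(.1093-.012,.1093+.012):
    print(nm,y,'x.36..50 step4 z.044',prof(cam,dk(.36,y,.044),dk(.508,y,.044),38).ravel().astype(int))
  print(nm,'y',prof(cam,dk(.43,.06,.044),dk(.43,.16,.044),41).ravel().astype(int))
```

```text
[0.4482 0.1117 0.0335] 22.75169651263166 0.06537278124815853
[0.4554 0.1117 0.0335] 24.530134014786032 0.07250369073839752
top 0.0973 x.36..50 step4 z.044 [149 149 150 150 150 149 151 149 147 113  88  78 104 133 117 128 103  80
 104 118 113 110  85 105 127 141 123  88  86 133 124 126 107  86  85  72
 114 120]
top 0.12129999999999999 x.36..50 step4 z.044 [150 150 150 151 149 149 149 148 148 119  88  78  91 121 114 120 105  80
 121 126 128 105  85 101 132 130 121  93  93 122 125 123  97  89  79  39
  23  61]
top y [150 149 150 150 150 150 149 150 147 127 109 111  91  72  80  84  89  94
 102 109 113 103  94  97  97  98  95  85  81  80  67  76 115 141 149 149
 149 150 150 150 150]
scene 0.0973 x.36..50 step4 z.044 [215 215 214 214 210 190 150 130 114 102 121 139 166 192 197 172 127 138
 175 195 177 129 125 161 184 185 161 135 154 180 185 159 119 116 136 169
 201 212]
scene 0.12129999999999999 x.36..50 step4 z.044 [214 214 213 214 215 215 205 178 137 107 121 133 133 143 152 149 129 126
 134 139 132 117 117 118 113 110 100 107 117 119 114 100  94 114 137 168
 201 212]
scene y [197 172 148 120 109 102  97  91  97 123 147 160 162 159 156 157 157 157
 159 161 156 155 147 142 135 126 123 128 146 165 189 204 211 215 214 214
 215 215 214 214 214]
```

Run:
```python
from m import *
goto(dk(.4475,.111,.14),112.3)
```

```text
t 17.6 pos [0.5844 0.0847 0.169 ] dock [ 0.5757 -0.1314  0.169 ] yaw 110.97 tilt [-0.001  0.   ] F [-0.   0.5 -0.6] open 0.0702 0.0 q6 -1.92
go [12.87 24.21  2.92] turn -1.33
```

Call:
{"api": "servo_tool", "payload": {"increments": [[[7, 2.2, 4.2, 0, 0], [7, 4.4, 8.4, 0, 0], [7, 6.6, 12.6, 0, 0], [7, 8.8, 16.8, 0, 0], [7, 11, 21, 0, -1.3]]]}}

```text
t: 18.1
tool_pos: [0.403, 0.2432, 0.1692]
tool_rot: [-0.612, 3.081, 0.001]
contact_force: [1.0, 1.2, -0.4]
opening: 0.0699
grip_force: 0.0
```

Call:
{"api": "servo_tool", "payload": {"increments": [[[7, 2, 3.3, 2, 0], [7, 2, 3.3, 3, 0], [7, 2, 3.3, 3, 0], [7, 2, 3.3, 3, 0]]]}}

```text
t: 18.5
tool_pos: [0.3748, 0.2646, 0.1395]
tool_rot: [-0.61, 3.082, -0.0]
contact_force: [0.0, -0.1, -0.1]
opening: 0.0701
grip_force: 0.0
```

Run:
```python
from m import *
goto(dk(.4475,.111,.038),112.3)
```

```text
t 18.5 pos [0.3748 0.2646 0.1395] dock [0.445  0.1119 0.1395] yaw 112.39 tilt [ 0. -0.] F [ 0.  -0.1 -0.1] open 0.0701 0.0 q6 -1.51
go [-0.25 -0.1  10.15] turn 0.09
```

Call:
{"api": "servo_tool", "payload": {"increments": [[[7, -0.25, -0.1, 4, 0], [7, -0.25, -0.1, 8, 0], [7, -0.25, -0.1, 10.1, 0], [7, -0.25, -0.1, 10.1, 0], [4.5, -0.25, -0.1, 10.1, 0]]], "newtons": 50}}

```text
t: 19.0
tool_pos: [0.3788, 0.2645, 0.0393]
tool_rot: [-0.607, 3.081, 0.0]
contact_force: [-0.8, 0.4, 0.5]
opening: 0.0569
grip_force: 0.0
```

Call:
{"api": "servo_tool", "payload": {"increments": [[[4.5, 0, 0, 0, 0], [4.5, 0, 0, 0, 0], [4.5, 0, 0, 0, 0]]]}}

```text
t: 19.3
tool_pos: [0.3793, 0.2653, 0.0404]
tool_rot: [-0.608, 3.078, 0.001]
contact_force: [2.0, -0.6, 4.1]
opening: 0.0512
grip_force: 55.5
```

Call:
{"api": "servo_tool", "payload": {"increments": [[[4.5, 0, 0, -4, 1.2], [4.5, 0, 0, -7, 1.2], [4.5, 0, 0, -7, 1.2], [4.5, 0, 0, -7, 1.2]]]}}

```text
t: 19.7
tool_pos: [0.3774, 0.2648, 0.1083]
tool_rot: [-0.577, 3.087, 0.0]
contact_force: [0.2, -0.7, -2.8]
opening: 0.0509
grip_force: 54.7
```

Run:
```python
from m import *
goto(dk(.6215,.1093,.09),111.1)
```

```text
t 19.7 pos [0.3774 0.2648 0.1083] dock [0.4474 0.1111 0.1083] yaw 111.18 tilt [0.001 0.   ] F [ 0.2 -0.7 -2.8] open 0.0509 54.7 q6 -1.49
go [-17.41  -0.21   1.84] turn 0.08
```

Call:
{"api": "servo_tool", "payload": {"increments": [[[4.5, -4.5, 0, 0, 0], [4.5, -9, 0, 0, 0], [4.5, -13.5, -0.2, 0, 0], [4.5, -16.5, -0.2, 0, 0], [4.5, -17.5, -0.2, 0, 0]]]}}

```text
t: 20.2
tool_pos: [0.5424, 0.326, 0.1051]
tool_rot: [0.575, -3.085, 0.001]
contact_force: [-0.0, 0.5, -3.2]
opening: 0.0508
grip_force: 54.7
```

Call:
{"api": "servo_tool", "payload": {"increments": [[[4.5, 0, 0, 1, 0], [4.5, 0, 0, 1, 0], [4.5, 0, 0, 1, 0], [4.5, 0, 0, 1, 0], [4.5, 0, 0, 1, 0]]]}}

```text
t: 20.7
tool_pos: [0.5409, 0.326, 0.0987]
tool_rot: [-0.577, 3.088, 0.0]
contact_force: [0.4, -0.4, -2.8]
opening: 0.0511
grip_force: 54.6
```

Run:
```python
from m import *
goto(dk(.6228,.1093,.07),111.1)
```

```text
t 20.7 pos [0.5409 0.326  0.0987] dock [0.622  0.1094 0.0987] yaw 111.18 tilt [0. 0.] F [ 0.4 -0.4 -2.8] open 0.0511 54.6 q6 -1.52
go [-0.08 -0.01  2.87] turn 0.08
```

Call:
{"api": "servo_tool", "payload": {"increments": [[[4.5, -0.05, 0, 1, 0], [4.5, -0.05, 0, 2, 0], [4.5, -0.05, 0, 2.5, 0], [4.5, -0.05, 0, 2.5, 0]]]}}

```text
t: 21.1
tool_pos: [0.5407, 0.3257, 0.0712]
tool_rot: [0.576, -3.085, 0.001]
contact_force: [0.1, 0.7, -3.2]
opening: 0.0511
grip_force: 54.7
```

Call:
{"api": "servo_tool", "payload": {"increments": [[[4.5, 0, 0, 0.5, 0], [4.5, 0, 0, 0.8, 0], [4.5, 0, 0, 0.8, 0]]]}}

```text
t: 21.4
tool_pos: [0.5417, 0.3261, 0.0647]
tool_rot: [0.577, -3.087, 0.0]
contact_force: [-0.4, -0.5, -3.2]
opening: 0.0509
grip_force: 54.7
```

Call:
{"api": "servo_tool", "payload": {"increments": [[[4.5, 0, 0, 0.5, 0], [4.5, 0, 0, 0.9, 0], [4.5, 0, 0, 1.1, 0], [4.5, 0, 0, 1.1, 0]]]}}

```text
t: 21.8
tool_pos: [0.5416, 0.3261, 0.0538]
tool_rot: [0.577, -3.087, 0.0]
contact_force: [0.2, -0.1, -3.7]
opening: 0.051
grip_force: 54.7
```

Run:
```python
from m import *
goto(dk(.6228,.1093,.052),111.1)
```

```text
t 21.8 pos [0.5416 0.3261 0.0538] dock [0.6227 0.1093 0.0538] yaw 111.17 tilt [-0.001 -0.   ] F [ 0.2 -0.1 -3.7] open 0.051 54.7 q6 -1.52
go [-0.01  0.    0.18] turn 0.07
```

Call:
{"api": "servo_tool", "payload": {"increments": [[[4.5, 0, 0, 0.15, 0], [4.5, 0, 0, 0.15, 0], [5.8, 0, 0, 0.15, 0], [6.5, 0, 0, 0.1, 0], [6.5, 0, 0, 0, 0]]]}}

```text
t: 22.3
tool_pos: [0.5425, 0.3265, 0.0552]
tool_rot: [-0.577, 3.087, 0.0]
contact_force: [-0.8, -0.1, -0.5]
opening: 0.0652
grip_force: 0.0
```

Call:
{"api": "servo_tool", "payload": {"increments": [[[6.5, 0, 0, -4, 0], [6.5, 0, 0, -9, 0], [7, 4, 0, -9, 0], [7, 8, -3, -9, 0], [7, 11, -7, -9, 0]]]}}

```text
t: 22.8
tool_pos: [0.4633, 0.2212, 0.1453]
tool_rot: [-0.582, 3.086, 0.0]
contact_force: [0.7, -0.6, -0.5]
opening: 0.0698
grip_force: 0.0
```

Run:
```python
from m import *
goto(dk(.45,.0205,.14),119.5)
d=grab('top');e=grab('scene')
# c in slot 3: rockers/top visible?
cv2.imwrite('pics/s8t.png',cv2.cvtColor(d['img'],cv2.COLOR_RGB2BGR));cv2.imwrite('pics/s8.png',cv2.cvtColor(e['img'],cv2.COLOR_RGB2BGR))
print(prof(e,dk(.55,.1093,.056),dk(.70,.1093,.056),51).ravel().astype(int))
print(prof(d,dk(.55,.1093,.056),dk(.70,.1093,.056),51).ravel().astype(int))
```

```text
t 22.8 pos [0.4633 0.2212 0.1453] dock [0.5119 0.0396 0.1453] yaw 111.37 tilt [0.002 0.001] F [ 0.7 -0.6 -0.5] open 0.0698 0.0 q6 -1.64
go [ 6.2  -1.88  0.52] turn -8.13
[ 41  40  47  54  55  57  68  94 114 136 155 169 170 148  99  61  31  29
  29  30  27  28  29  27  30  31  29  31  31  28  28  30  26  29  30  29
  29  27  27  27  31  27  26  24  26  28  43  81 134 173 196]
[ 97 103  97  65  28  31  53  78  83  90 109 128 147 149 141  95  66  74
 110 144 149 134  84  75  81 117 147 151 128  83  77  93 128 148 149 141
  95  61  72  80  75  50  21  46  77  59  16  13  19  25  78]
```

Run:
```python
from m import *
d=grab('top')
for im in('pics/top0.png','pics/s7.png'):pass
A=onplane(d,310+265/4.444-.5,225+103/5-.5,.0335);B=onplane(d,310+322/4.444-.5,225+207/5-.5,.0335);v=A-B;print(dock((A+B)/2),np.degrees(np.arctan2(v[1],v[0])),np.linalg.norm(v))
ims=[cv2.cvtColor(cv2.imread(f),cv2.COLOR_BGR2RGB) for f in('pics/top0.png','pics/t3.png','pics/t4.png','pics/s8t.png')]
c=np.array([.4124,.1815,.044]);u=np.array([np.cos(.511),np.sin(.511),0])
for im in ims:
    d['img']=im;print(prof(d,c-u*.075,c+u*.085,41).ravel().astype(int))
e=grab('scene')
for f in('pics/scene0.png','pics/s8.png'):
    e['img']=cv2.cvtColor(cv2.imread(f),cv2.COLOR_BGR2RGB);print('s',prof(e,c-u*.075,c+u*.085,41).ravel().astype(int))
```

```text
[0.4529 0.0232 0.0335] 31.255663283264425 0.06907255047696884
[138 139 138 139 138 134 108  81  76  77 131 138 135  93  74 105 141 139
 100  80  87 134 138 113  81  86 133 137 132 101  73  74  45  15  28 108
 139 137 139 136 107]
[ 13  12  10  12  12  16  13  12  10  15  15  16  10  16  13  19  19  16
  17  15  16  16  13  11  12  10  21  76 126 100  64  71  42  15  28 112
 143 143 145 143 115]
[ 30  27  28  32  28  30  28  25  24  24  22  23  21  27  23  22  24  19
  19  18  18  16  21  19  17  17  14  19  63  93  62  71  42  19  30 112
 146 145 145 143 114]
[ 33  34  34  38  40  39  40  44  48  69 102 100  98  69  51  85 104 103
  69  48  60  92  97  76  40  72  98  42  20  25  30  27  30  30  39  38
  36  34  38  37  36]
s [215 209 181 142 128 112  99 120 136 165 199 210 196 150 133 169 197 188
 147 131 163 193 193 152 125 154 190 201 177 127 113 134 160 194 211 206
 177 146 147 155 155]
s [158 149 136 125 116  99  81  88  96 119 149 159 145 110  89 108 130 125
  99  83 100 121 122  99  90 134 178 189 164 118 105 112 111 123 136 133
 120 106 107 110 111]
```

Call:
{"api": "servo_tool", "payload": {"increments": [[[7, 3, -1, 0, -4], [7, 6.2, -1.9, 0.5, -8.1], [7, 6.2, -1.9, 0.5, -8.1], [7, 6.2, -1.9, 0.5, -8.1], [7, 6.2, -1.9, 0.5, -8.1]]]}}

```text
t: 23.5
tool_pos: [0.4152, 0.1821, 0.1405]
tool_rot: [-0.794, 3.037, 0.0]
contact_force: [0.6, 0.5, -0.6]
opening: 0.0699
grip_force: 0.0
```

Run:
```python
from m import *
goto([.4124,.1815,.038],119.4)
```

```text
t 23.5 pos [0.4152 0.1821 0.1405] dock [0.4529 0.0204 0.1405] yaw 119.29 tilt [0.002 0.001] F [ 0.6  0.5 -0.6] open 0.0699 0.0 q6 -1.83
go [ 0.29  0.09 10.25] turn -0.11
```

Call:
{"api": "servo_tool", "payload": {"increments": [[[7, 0.2, 0.1, 4, 0], [7, 0.2, 0.1, 8, 0], [7, 0.2, 0.1, 10.2, 0], [7, 0.2, 0.1, 10.2, 0], [7, 0.2, 0.1, 10.2, 0]]]}}

```text
t: 24.0
tool_pos: [0.4125, 0.1816, 0.038]
tool_rot: [-0.794, 3.039, 0.0]
contact_force: [0.3, 0.3, 0.9]
opening: 0.07
grip_force: 0.0
```

Run:
```python
from m import *
goto([.4124,.1815,.038],119.4)
```

```text
t 24.0 pos [0.4125 0.1816 0.038 ] dock [0.4502 0.0209 0.038 ] yaw 119.29 tilt [0. 0.] F [0.3 0.3 0.9] open 0.07 0.0 q6 -1.83
go [ 0.02 -0.01  0.  ] turn -0.11
```

Call:
{"api": "servo_tool", "payload": {"increments": [[[4.5, 0, 0, 0, 0], [4.5, 0, 0, 0, 0], [4.5, 0, 0, 0, 0], [4.5, 0, 0, 0, 0], [4.5, 0, 0, 0, 0]]]}}

```text
t: 24.5
tool_pos: [0.4138, 0.1817, 0.0399]
tool_rot: [-0.792, 3.034, 0.0]
contact_force: [1.2, 0.9, 6.2]
opening: 0.0512
grip_force: 53.6
```

Call:
{"api": "servo_tool", "payload": {"increments": [[[4.5, 0, 0, -4, 0], [4.5, 0, 0, -7, 4], [4.5, 0, 0, -7, 8.2], [4.5, 0, 0, -7, 8.2], [4.5, 0, 0, -7, 8.2]]]}}

```text
t: 25.0
tool_pos: [0.4104, 0.1808, 0.1064]
tool_rot: [0.576, -3.086, 0.0]
contact_force: [-0.6, -0.0, -4.2]
opening: 0.0511
grip_force: 54.5
```

Run:
```python
from m import *
goto(dk(.6228,-.0667,.10),111.1)
```

```text
t 25.0 pos [0.4104 0.1808 0.1064] dock [0.448  0.0209 0.1064] yaw 111.16 tilt [-0.002 -0.   ] F [-0.6 -0.  -4.2] open 0.0511 54.5 q6 -1.69
go [-17.47  -8.78   0.6 ] turn 0.06
```

Call:
{"api": "servo_tool", "payload": {"increments": [[[4.5, -4, -2, 0, 0], [4.5, -8, -4, 0, 0], [4.5, -12, -6, 0, 0], [4.5, -15.5, -7.8, 0, 0], [4.5, -17.4, -8.8, 0, 0]]]}}

```text
t: 25.5
tool_pos: [0.6073, 0.1607, 0.1055]
tool_rot: [0.575, -3.087, 0.0]
contact_force: [-0.4, 0.7, -2.8]
opening: 0.0511
grip_force: 54.5
```

Call:
{"api": "servo_tool", "payload": {"increments": [[[4.5, 0, 0, 0.5, 0], [4.5, 0, 0, 0.5, 0], [4.5, 0, 0, 0.5, 0], [4.5, 0, 0, 0.5, 0], [4.5, 0, 0, 0.5, 0]]]}}

```text
t: 26.0
tool_pos: [0.6047, 0.1617, 0.1023]
tool_rot: [0.575, -3.088, -0.0]
contact_force: [0.1, 0.3, -2.8]
opening: 0.0509
grip_force: 54.5
```

Run:
```python
from m import *
goto(dk(.6228,-.0667,.07),111.1)
```

```text
t 26.0 pos [0.6047 0.1617 0.1023] dock [ 0.6223 -0.0668  0.1023] yaw 111.11 tilt [-0. -0.] F [ 0.1  0.3 -2.8] open 0.0509 54.5 q6 -1.8
go [-0.05  0.01  3.23] turn 0.01
```

Call:
{"api": "servo_tool", "payload": {"increments": [[[4.5, -0.05, 0, 1.2, 0], [4.5, -0.05, 0, 2.4, 0], [4.5, -0.05, 0, 2.9, 0], [4.5, -0.05, 0, 2.9, 0]]]}}

```text
t: 26.4
tool_pos: [0.6044, 0.1614, 0.071]
tool_rot: [0.574, -3.085, -0.0]
contact_force: [-0.3, 0.1, -3.5]
opening: 0.0512
grip_force: 54.5
```

Call:
{"api": "servo_tool", "payload": {"increments": [[[4.5, 0, 0, 0.5, 0], [4.5, 0, 0, 0.8, 0], [4.5, 0, 0, 0.8, 0]]]}}

```text
t: 26.7
tool_pos: [0.6057, 0.1616, 0.0649]
tool_rot: [0.574, -3.088, -0.0]
contact_force: [-0.3, 0.2, -3.2]
opening: 0.0505
grip_force: 54.5
```

Call:
{"api": "servo_tool", "payload": {"increments": [[[4.5, 0, 0, 0.5, 0], [4.5, 0, 0, 0.9, 0], [4.5, 0, 0, 1.2, 0], [4.5, 0, 0, 1.2, 0]]]}}

```text
t: 27.1
tool_pos: [0.6054, 0.1615, 0.0525]
tool_rot: [0.574, -3.087, -0.0]
contact_force: [0.4, -0.1, -3.2]
opening: 0.0512
grip_force: 54.5
```

Run:
```python
from m import *
goto(dk(.6228,-.0667,.052),111.1)
```

```text
t 27.1 pos [0.6054 0.1615 0.0525] dock [ 0.623  -0.0672  0.0525] yaw 111.07 tilt [-0.001 -0.   ] F [ 0.4 -0.1 -3.2] open 0.0512 54.5 q6 -1.8
go [0.01 0.05 0.05] turn -0.03
```

Call:
{"api": "servo_tool", "payload": {"increments": [[[5.8, 0, 0, 0.1, 0], [6.5, 0, 0, 0.1, 0], [6.5, 0, 0, -4, 0], [7, 0, 0, -9, 0], [7, 0, 0, -14, 0]]]}}

```text
t: 27.6
tool_pos: [0.6057, 0.1616, 0.1953]
tool_rot: [-0.574, 3.089, -0.0]
contact_force: [0.8, 0.9, 0.8]
opening: 0.0697
grip_force: 0.0
```

Call:
{"api": "servo_tool", "payload": {"increments": [[[7, 0, 0, -5, 0], [7, 0, 2, -9, 0], [7, 1, 6.8, -9, 0], [7, 2, 11.6, -9, 0], [7, 3, 16.4, -9, 0]]]}}

```text
t: 28.1
tool_pos: [0.5185, 0.3052, 0.2853]
tool_rot: [-0.572, 3.086, 0.001]
contact_force: [0.5, 1.2, -0.7]
opening: 0.07
grip_force: 0.0
```

Call:
{"api": "servo_tool", "payload": {"increments": [[[7, 0.8, 4.8, 0, 0], [7, 0.8, 9.6, 0, 0], [7, 0.8, 13.5, 0, 0], [7, 0.8, 13.5, 0, 0]]]}}

```text
t: 28.5
tool_pos: [0.4609, 0.4309, 0.2844]
tool_rot: [-0.583, 3.086, 0.003]
contact_force: [0.1, -1.0, -0.4]
opening: 0.0697
grip_force: 0.0
```

Run:
```python
from m import *
goto([.462,.430,.197],111.1)
d=grab('top');e=grab('scene')
cv2.imwrite('pics/s9t.png',cv2.cvtColor(d['img'],cv2.COLOR_RGB2BGR));cv2.imwrite('pics/s9.png',cv2.cvtColor(e['img'],cv2.COLOR_RGB2BGR))
for y in(-.0667,.1093):
  print(prof(d,dk(.55,y,.056),dk(.70,y,.056),51).ravel().astype(int))
# screwdriver axis in scene: blue-dark handle columns per row
im=e['img'].astype(int)
for r in range(168,196,4): print(r,im[r,274:296].sum(1)//3)
```

```text
t 28.5 pos [0.4609 0.4309 0.2844] dock [0.5851 0.2361 0.2844] yaw 111.39 tilt [0.001 0.002] F [ 0.1 -1.  -0.4] open 0.0697 0.0 q6 -1.31
go [-0.06 -0.14  8.74] turn 0.29
[ 96  97  92  64  27  27  49  73  81  81  91 119 145 150 150 125  83  72
 100 138 153 154 130  79  67  92 131 153 151 124  69  76 103 140 149 150
 133  80  59  73  79  66  34  22  38  34  13  12  19  21  64]
[ 98 106  97  68  29  32  55  79  84  94 108 130 148 151 142  97  69  76
 114 146 150 138  86  74  83 118 147 152 131  84  81  95 129 153 152 142
  97  62  75  82  75  49  21  44  76  60  16  12  18  25  79]
168 [209 207 205 203 203 202 199 191 183 180 179 178 171 159 154 138 122 116
 114 112 112 123]
172 [166 166 166 159 137  97  51  27  21  23  27  30  63 130 182 202 207 208
 209 209 209 209]
176 [208 209 209 206 193 149  86  34  25  36  48  59  79 134 182 204 208 208
 209 209 208 208]
180 [210 209 210 207 197 163 105  51  26  33  51  59  84 137 185 204 209 209
 209 209 210 209]
184 [209 209 209 207 200 172 122  68  32  30  39  56  76 123 167 181 180 176
 178 178 178 185]
188 [208 209 208 208 204 193 157 100  51  33  37  42  42  40  40  47  51  50
  49  50  52  60]
192 [202 182 148 114  89  66  52  33  26  25  22  26  25  26  35  43  46  51
  49  46  53  56]
```

Run:
```python
from m import *
e=grab('scene')
for z in(.16,.18,.2,.22,.24): print(z,proj(e,[.462,.43,z]))
d=grab('top')
u=up(d,277,222,296,242)
o=proj(d,[.462,.43,.2]),proj(d,[.462,.43,.241]);print(o)
goto([.462,.430,.197],111.1)
```

```text
0.16 [283.79331541 188.74976837]
0.18 [283.46091261 184.28274757]
0.2 [283.1209289 179.71385  ]
0.22 [282.77310194 175.03955028]
0.24 [282.41715715 170.2561585 ]
(array([286.53441117, 232.88362911]), array([285.58669072, 231.2874494 ]))
t 28.7 pos [0.4635 0.4263 0.2838] dock [0.5859 0.2309 0.2838] yaw 111.02 tilt [0.001 0.   ] F [-0.2  0.1  1.2] open 0.0702 0.0 q6 -1.31
go [0.01 0.4  8.68] turn -0.08
```

Call:
{"api": "servo_tool", "payload": {"increments": [[[7, 0, 0.4, 1, 0], [7, 0, 0.4, 1, 0], [7, 0, 0.4, 5, 0], [7, 0, 0.4, 8, 0], [7, 0, 0.4, 8.6, 0]]]}}

```text
t: 29.2
tool_pos: [0.4596, 0.4284, 0.1918]
tool_rot: [0.571, -3.081, 0.006]
contact_force: [-0.1, -0.2, -0.6]
opening: 0.0699
grip_force: 0.0
```

Call:
{"api": "servo_tool", "payload": {"increments": [[[5, 0, 0, 0, 0], [2, 0, 0, 0, 0], [2, 0, 0, 0, 0], [2, 0, 0, 0, 0], [2, 0, 0, 0, 0]]], "newtons": 40}}

```text
t: 29.7
tool_pos: [0.4625, 0.4316, 0.2]
tool_rot: [-0.574, 3.085, 0.003]
contact_force: [0.0, 0.2, 6.0]
opening: 0.0264
grip_force: 39.5
```

Run:
```python
from m import *
goto([.462,.430,.345],111.1)
```

```text
t 29.7 pos [0.4625 0.4316 0.2   ] dock [0.5869 0.2361 0.2   ] yaw 111.07 tilt [0.004 0.003] F [0.  0.2 6. ] open 0.0264 39.5 q6 -1.31
go [  0.04  -0.11 -14.5 ] turn -0.03
```

Call:
{"api": "servo_tool", "payload": {"increments": [[[2, 0, 0, -2, 0], [2, 0, 0, -6, 0], [2, 0, 0, -10, 0], [2, 0, 0, -14, 0], [2, 0, 0, -14.5, 0]]]}}

```text
t: 30.2
tool_pos: [0.463, 0.4318, 0.3498]
tool_rot: [-0.573, 3.079, 0.007]
contact_force: [0.6, -0.1, -0.1]
opening: 0.0264
grip_force: 39.4
```

Call:
{"api": "servo_tool", "payload": {"increments": [[[2, 0, 0, 0, 0], [2, 0, 0, 0, 0], [2, 0, 0, 0, 0]]]}}

```text
t: 30.5
tool_pos: [0.4608, 0.4302, 0.3392]
tool_rot: [0.574, -3.084, 0.003]
contact_force: [-0.3, -0.5, -1.3]
opening: 0.0265
grip_force: 39.4
```

Run:
```python
from m import *
goto(dk(.6215-.0315,.1093,.26),111.1)
o=ctrl.get_obs();R=cv2.Rodrigues(np.array(o['tool_rot']))[0]
tip=o['tool_pos']+R[:,2]*.187;print('tip exp',tip)
e=grab('scene','s10.png')
for z in(.11,.13,.2):
    p=np.array([*o['tool_pos'][:2],0])+[0,0,o['tool_pos'][2]-.345+.345]; 
for s in(.12,.15,.17,.187):
    print(s,proj(e,o['tool_pos']+R[:,2]*s))
u,v=proj(e,tip).astype(int);g=cv2.cvtColor(e['img'],cv2.COLOR_RGB2GRAY)
print(v-14,u-8);print(g[v-14:v+10,u-8:u+10])
```

```text
t 30.5 pos [0.4608 0.4302 0.3392] dock [0.5848 0.2355 0.3392] yaw 111.07 tilt [-0.004 -0.003] F [-0.3 -0.5 -1.3] open 0.0265 39.4 q6 -1.31
go [ -0.57 -12.61   7.93] turn -0.03
tip exp [0.46006965 0.42966236 0.15220096]
0.12 [282.31652995 175.45466474]
0.15 [282.82314427 182.45012792]
0.17 [283.15145691 186.98355475]
0.187 [283.42481087 190.75809779]
176 275
[[213 215 214 214 214 214 204 181 166 185 205 213 215 215 214 215 213 214]
 [214 216 215 215 214 213 204 181 167 184 204 213 215 214 214 215 213 214]
 [215 214 215 215 214 213 204 182 166 184 203 213 214 214 213 215 214 213]
 [215 215 216 216 215 214 205 184 168 180 202 212 214 214 214 215 214 214]
 [215 215 215 215 214 214 207 188 168 177 200 212 214 215 214 215 215 215]
 [215 215 215 215 215 214 208 189 169 178 198 211 214 215 215 215 215 215]
 [215 216 214 215 215 214 207 189 171 178 199 211 213 215 214 214 214 213]
 [215 216 215 214 214 213 207 190 173 178 198 210 212 212 210 209 206 206]
 [215 215 215 215 215 214 210 194 174 176 197 208 209 204 197 187 181 182]
 [215 215 215 214 216 214 209 194 173 171 190 199 193 183 165 143
[... 360 characters left out ...]
 52  51  50  51  52  54]
 [198 177 157 135 110  87  69  60  70  81  88  80  66  53  48  49  50  54]
 [187 153 118  94  79  66  67  79 104 129 141 134 105  73  54  54  46  54]
 [190 155 114  83  65  62  84 122 156 176 185 176 147 102  68  56  54  58]
 [204 181 142  97  67  61 105 158 187 201 205 197 173 130  82  57  57  58]
 [212 200 172 127  80  65 107 162 193 204 204 194 173 134  92  67  58  59]
 [214 209 192 158 113  77  92 139 174 187 185 168 142 110  83  73  67  61]
 [215 214 205 186 151 110  84 103 134 150 143 123 103  88  81  77  78  71]
 [216 215 212 203 184 151 112  91  97 102  98  87  82  83  88  98 111  99]
 [215 214 213 211 202 184 152 114  88  84  82  81  84 100 119 141 153 135]]
```

Call:
{"api": "servo_tool", "payload": {"increments": [[[2, 0, -3, 0, 0], [2, -0.2, -7, 0, 0], [2, -0.5, -11, 1, 0], [2, -0.5, -11.6, 5, 0], [2, -0.5, -11.6, 7.5, 0]]]}}

```text
t: 31.05
tool_pos: [0.5076, 0.3222, 0.2637]
tool_rot: [0.57, -3.086, 0.002]
contact_force: [0.2, 0.7, -2.3]
opening: 0.027
grip_force: 39.7
```

Call:
{"api": "servo_tool", "payload": {"increments": [[[2, 0, 0, 0, 0], [2, 0, 0, 0, 0], [2, 0, 0, 0, 0], [2, 0, 0, 0, 0]]]}}

```text
t: 31.45
tool_pos: [0.5086, 0.325, 0.2697]
tool_rot: [-0.575, 3.085, 0.001]
contact_force: [0.0, 0.6, -0.6]
opening: 0.0266
grip_force: 39.7
```

Run:
```python
from m import *
goto(dk(.590,.1193,.242),111.1)
o=ctrl.get_obs();R=cv2.Rodrigues(np.array(o['tool_rot']))[0]
d=grab('top');e=grab('scene','s11.png')
r=lambda im,x0,x1,y0,y1,w,h:cv2.resize(im[y0:y1,x0:x1],(w,h),interpolation=cv2.INTER_CUBIC)
cv2.imwrite('pics/s11c.png',cv2.cvtColor(r(e['img'],290,360,190,250,700,600),cv2.COLOR_RGB2BGR))
f=lambda p:((proj(e,p)-[290,190]+.5)*10).astype(int)
for s in(.12,.16,.187):print(f(o['tool_pos']+R[:,2]*s))
print('target',f(dk(.590,.1193,.052)))
```

```text
t 31.45 pos [0.5086 0.325  0.2697] dock [0.5915 0.1201 0.2697] yaw 111.1 tilt [0.003 0.002] F [ 0.   0.6 -0.6] open 0.0266 39.7 q6 -1.49
go [ 0.16 -0.09  2.77] turn 0.0
[242 174]
[242 259]
[242 314]
target [240 380]
```

View pics/s11c.png

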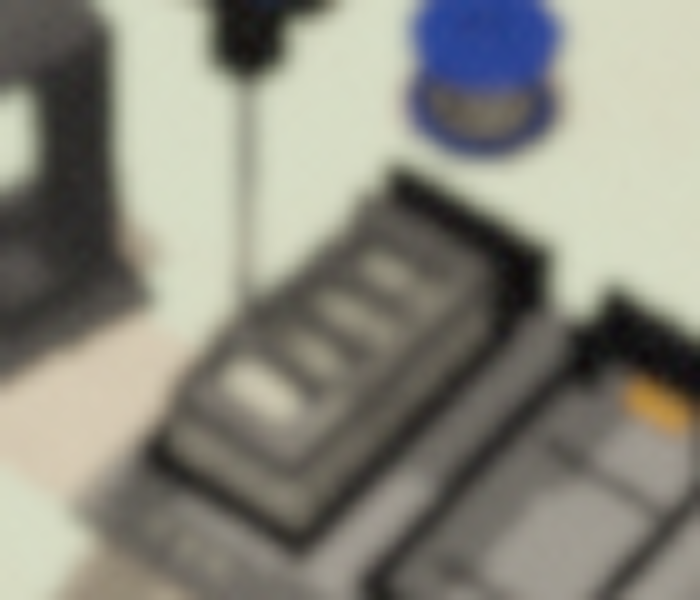

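Call:
{"api": "servo_tool", "payload": {"increments": [[[2, 0.3, 0, 1, 0], [2, 0.3, 0, 2, 0], [2, 0.3, 0, 2.5, 0], [2, 0.3, 0, 2.5, 0], [2, 0.3, 0, 2.5, 0]]]}}

```text
t: 32.05
tool_pos: [0.5049, 0.3231, 0.2418]
tool_rot: [0.574, -3.088, 0.0]
contact_force: [0.2, -0.5, -0.9]
opening: 0.0261
grip_force: 39.7
```

Call:
{"api": "servo_tool", "payload": {"increments": [[[2, 0, 0, 0.3, 0], [2, 0, 0, 0.5, 0], [2, 0, 0, 0.5, 0]]]}}

```text
t: 32.35
tool_pos: [0.5051, 0.3233, 0.2374]
tool_rot: [-0.574, 3.088, 0.0]
contact_force: [1.1, 0.5, -0.7]
opening: 0.0263
grip_force: 39.8
```

```bash
cat > rk.py <<'E'
from m import *
def rk(y,x0=.6218):
    e=grab('scene');d=grab('top')
    goto(dk(.590,y+.01,.237),111.1)
    for nm,cam in(('scene',e),('top',d)):
        print(nm,[[[int(v) for v in cam['img'][tuple(np.round(proj(cam,dk(x0+x,y+dy,.0455))).astype(int)[::-1])]] for dy in(-.008,.008)] for x in(.0315,.0105,-.0105,-.0315)])
E
python3 -c "
from rk import *
rk(.1093)"
```

```text
t 32.45 pos [0.5051 0.3232 0.2374] dock [0.5876 0.1197 0.2374] yaw 111.07 tilt [ 0. -0.] F [-0.1 -0.1 -0.9] open 0.0264 39.8 q6 -1.49
go [-0.24 -0.04  0.04] turn -0.03
scene [[[109, 104, 93], [113, 110, 99]], [[125, 121, 106], [114, 110, 95]], [[129, 125, 109], [104, 101, 90]], [[177, 172, 151], [171, 166, 147]]]
top [[[85, 34, 25], [87, 36, 26]], [[70, 25, 16], [72, 26, 16]], [[58, 21, 14], [61, 22, 13]], [[39, 22, 15], [20, 12, 12]]]
```

Call:
{"api": "servo_tool", "payload": {"increments": [[[2, 0, 0, 0.15, 0], [2, 0, 0, 0.3, 0], [2, 0, 0, 0.3, 0]]]}}

```text
t: 32.75
tool_pos: [0.505, 0.3234, 0.2343]
tool_rot: [0.574, -3.089, -0.001]
contact_force: [-1.3, 1.3, 0.3]
opening: 0.0265
grip_force: 40.2
```

Call:
{"api": "servo_tool", "payload": {"increments": [[[2, 0, 0, 0.15, 0], [2, 0, 0, 0.2, 0], [2, 0, 0, 0.2, 0]]]}}

```text
t: 33.05
tool_pos: [0.5053, 0.3235, 0.2331]
tool_rot: [-0.574, 3.088, 0.001]
contact_force: [-1.1, 1.3, 3.0]
opening: 0.0265
grip_force: 40.6
```

Call:
{"api": "servo_tool", "payload": {"increments": [[[2, 0, 0, 0.15, 0], [2, 0, 0, 0.15, 0], [2, 0, 0, 0.15, 0]]]}}

```text
t: 33.35
tool_pos: [0.5057, 0.3237, 0.2328]
tool_rot: [-0.574, 3.086, 0.002]
contact_force: [-1.2, 0.9, 7.4]
opening: 0.0265
grip_force: 41.0
```

Call:
{"api": "servo_tool", "payload": {"increments": [[[2, 0, 0, -1, 0], [2, 0, 0, -3.5, 0], [2, 0, 0, -3.5, 0], [2, 0, 0, -3.5, 0]]]}}

```text
t: 33.75
tool_pos: [0.5052, 0.323, 0.2657]
tool_rot: [-0.574, 3.088, -0.001]
contact_force: [1.0, 0.2, -1.5]
opening: 0.0267
grip_force: 39.7
```

```bash
python3 -c "
from rk import *
rk(.1093)
goto(dk(.5885,-.0567,.267),111.1)"
```

```text
t 33.85 pos [0.5045 0.3228 0.264 ] dock [0.5869 0.1195 0.264 ] yaw 111.07 tilt [-0.002 -0.001] F [-0.1 -0.2 -1.1] open 0.0262 39.7 q6 -1.49
go [-0.32 -0.02  2.7 ] turn -0.03
scene [[[108, 105, 92], [113, 110, 99]], [[126, 122, 106], [116, 111, 98]], [[130, 125, 109], [104, 100, 88]], [[184, 178, 156], [161, 156, 138]]]
top [[[81, 32, 23], [84, 36, 26]], [[68, 24, 15], [70, 26, 18]], [[55, 20, 15], [56, 20, 15]], [[43, 37, 29], [22, 23, 19]]]
t 33.85 pos [0.5045 0.3228 0.264 ] dock [0.5869 0.1195 0.264 ] yaw 111.07 tilt [-0.002 -0.001] F [-0.1 -0.2 -1.1] open 0.0262 39.7 q6 -1.49
go [ -0.17 -17.62  -0.29] turn -0.03
```

Call:
{"api": "servo_tool", "payload": {"increments": [[[2, 0, -4.5, 0, 0], [2, 0, -9, 0, 0], [2, 0, -13.5, 0, 0], [2, -0.1, -16.8, 0, 0], [2, -0.15, -17.6, 0, 0]]]}}

```text
t: 34.35
tool_pos: [0.5701, 0.1563, 0.264]
tool_rot: [0.568, -3.087, 0.002]
contact_force: [-0.0, 0.9, -0.9]
opening: 0.0266
grip_force: 39.9
```

Call:
{"api": "servo_tool", "payload": {"increments": [[[2, 0, 0, 0, 0], [2, 0, 0, 0, 0], [2, 0, 0, 0, 0], [2, 0, 0, 0, 0]]]}}

```text
t: 34.75
tool_pos: [0.5693, 0.1607, 0.2657]
tool_rot: [0.577, -3.088, -0.0]
contact_force: [-0.1, -0.3, -1.2]
opening: 0.0263
grip_force: 39.9
```

Run:
```python
from rk import *
rk(.1093)
goto(dk(.5885,-.0567,.237),111.1)
d=grab('top')
im=cv2.cvtColor(cv2.imread('pics/s9t.png'),cv2.COLOR_BGR2RGB)
d2=dict(d);d2['img']=im
for n,D in(('before',d2),('now',d)):
  for i,x in enumerate((.0315,.0105,-.0105,-.0315)):
    f=lambda ch:prof({**D,'img':np.repeat(D['img'][...,ch:ch+1],3,2)},dk(.6218+x,.1093-.017,.0455),dk(.6218+x,.1093+.017,.0455),9).ravel()
    print(n,'r%d'%(i+1),f(0).astype(int),'B-R',(f(2)-f(0)).astype(int))
```

```text
t 34.85 pos [0.5694 0.1604 0.2658] dock [ 0.589  -0.0553  0.2658] yaw 111.15 tilt [0. 0.] F [-1.2 -0.4 -0.2] open 0.0265 39.9 q6 -1.79
go [-0.12 17.46  2.89] turn 0.05
scene [[[147, 143, 129], [157, 153, 139]], [[172, 170, 152], [161, 158, 143]], [[171, 173, 155], [161, 162, 145]], [[193, 194, 171], [172, 171, 152]]]
top [[[138, 147, 136], [137, 146, 133]], [[121, 128, 118], [131, 140, 128]], [[132, 136, 118], [138, 143, 126]], [[135, 142, 131], [145, 156, 141]]]
t 34.85 pos [0.5694 0.1604 0.2658] dock [ 0.589  -0.0553  0.2658] yaw 111.15 tilt [0. 0.] F [-1.2 -0.4 -0.2] open 0.0265 39.9 q6 -1.79
go [ 0.05 -0.14  2.88] turn 0.05
before r1 [ 80 129 130 146 147 145 126 117 102] B-R [-4 -3 -2 -3 -5 -3 -5 -6 -6]
before r2 [ 85 127 119 140 146 145 129 123 107] B-R [-9 -3 -4 -2 -4 -5 -5 -5 -4]
before r3 [ 79 112 128 144 146 144 130 123  99] B-R [-10  -7 -15  -7  -8  -8 -12  -3 -12]
before r4 [ 70 123 124 146 145 143 127 123 101] B-R [ -9 -12  -8  -8  -8  -8 -10 -16 -16]
now r1 [ 86 132 131 149 150 148 131 118 104] B-R [-7 -1 -2 -3 -3 -5 -5 -4 -6]
now r2 [ 88 132 123 145 151 148 133 125 111] B-R [-7 -3 -5 -2 -4 -4 -4 -4 -5]
now r3 [ 81 115 129 149 148 148 133 128 103] B-R [-10  -8 -13  -7  -8  -8 -11  -3 -14]
now r4 [ 68 122 137 148 150 151 143 118 118] B-R [-7 -1 -3 -3 -2 -5 -6 -4 -4]
```

Call:
{"api": "servo_tool", "payload": {"increments": [[[2, 0.1, -0.15, 1, 0], [2, 0.1, -0.15, 2, 0], [2, 0.1, -0.15, 2.5, 0], [2, 0.1, -0.15, 2.8, 0], [2, 0.1, -0.15, 2.8, 0]]]}}

```text
t: 35.4
tool_pos: [0.569, 0.1576, 0.237]
tool_rot: [0.574, -3.087, 0.0]
contact_force: [-0.0, 0.0, -1.5]
opening: 0.0266
grip_force: 40.0
```

Call:
{"api": "servo_tool", "payload": {"increments": [[[2, 0, 0, 0.15, 0], [2, 0, 0, 0.3, 0], [2, 0, 0, 0.3, 0]]]}}

```text
t: 35.7
tool_pos: [0.5695, 0.1578, 0.2352]
tool_rot: [-0.574, 3.088, 0.0]
contact_force: [0.0, 0.2, 0.7]
opening: 0.0265
grip_force: 40.2
```

Call:
{"api": "servo_tool", "payload": {"increments": [[[2, 0, 0, 0.15, 0], [2, 0, 0, 0.2, 0], [2, 0, 0, 0.2, 0]]]}}

```text
t: 36.0
tool_pos: [0.5696, 0.1579, 0.2335]
tool_rot: [-0.574, 3.087, 0.0]
contact_force: [-0.9, 0.4, 2.2]
opening: 0.0265
grip_force: 40.6
```

Call:
{"api": "servo_tool", "payload": {"increments": [[[2, 0, 0, 0.1, 0], [2, 0, 0, 0.15, 0], [2, 0, 0, 0.15, 0]]]}}

```text
t: 36.3
tool_pos: [0.5701, 0.158, 0.2333]
tool_rot: [-0.574, 3.086, 0.0]
contact_force: [-0.9, 0.4, 6.1]
opening: 0.0262
grip_force: 41.2
```

Call:
{"api": "servo_tool", "payload": {"increments": [[[2, 0, 0, -3, 0], [2, 0, 0, -7, 0], [2, 0, 4, -9, 0], [2, 0, 8.5, -11, 0], [2, 0, 13, -12, 0]]]}}

```text
t: 36.8
tool_pos: [0.5226, 0.2799, 0.3532]
tool_rot: [-0.571, 3.086, -0.0]
contact_force: [0.7, 0.3, -0.7]
opening: 0.0267
grip_force: 40.0
```

Call:
{"api": "servo_tool", "payload": {"increments": [[[2, 0, 4.5, 0, 0], [2, 0, 9, 0, 0], [2, 0, 9, 0, 0], [2, 0, 9, 0, 0]]]}}

```text
t: 37.2
tool_pos: [0.4897, 0.3635, 0.3502]
tool_rot: [0.577, -3.087, 0.002]
contact_force: [0.0, 0.6, -0.5]
opening: 0.0263
grip_force: 40.2
```

Run:
```python
from m import *
goto(dk(.5869,.2361,.342),111.1)
d=grab('top')
im=cv2.cvtColor(cv2.imread('pics/s9t.png'),cv2.COLOR_BGR2RGB)
d2=dict(d);d2['img']=im
for n,D in(('before',d2),('now',d)):
  for i,x in enumerate((.0315,.0105,-.0105,-.0315)):
    f=lambda ch:prof({**D,'img':np.repeat(D['img'][...,ch:ch+1],3,2)},dk(.6228+x,-.0667-.017,.0455),dk(.6228+x,-.0667+.017,.0455),9).ravel()
    print(n,'r%d'%(i+1),f(0).astype(int),'B-R',(f(2)-f(0)).astype(int))
```

```text
t 37.2 pos [0.4897 0.3635 0.3502] dock [0.5877 0.1628 0.3502] yaw 111.18 tilt [-0.001 -0.002] F [ 0.   0.6 -0.5] open 0.0263 40.2 q6 -1.42
go [0.07 7.33 0.81] turn 0.08
before r1 [ 98 118 128 146 146 136 121 112  99] B-R [-12  -9 -10  -9 -10 -12  -9  -5  -7]
before r2 [ 72 130 127 145 146 143 127 120  97] B-R [ -2   1  -1   1  -2   0  -4   0 -11]
before r3 [ 74 129 123 148 146 145 131 122  93] B-R [-6 -3 -3  0  0 -1 -3 -3 -2]
before r4 [ 52 108 120 143 142 143 122 116  88] B-R [ -6  -8 -14  -8  -8  -8 -11 -17 -11]
now r1 [ 95 121 129 147 147 138 120 113 101] B-R [-11 -10  -9  -9  -9 -12  -9  -3  -7]
now r2 [ 73 133 128 148 148 146 131 123  98] B-R [ -3   1  -1  -1   0  -1  -4  -1 -10]
now r3 [ 74 129 124 147 147 146 131 122  94] B-R [-8 -1 -2  1  0  0 -3 -1 -4]
now r4 [ 51 123 126 143 148 148 134 127 105] B-R [-3  1  0  0  0 -1 -4 -3 -1]
```

Call:
{"api": "servo_tool", "payload": {"increments": [[[2, 0.1, 4, 0, 0], [2, 0.1, 7.3, 0, 0], [2, 0.1, 7.3, 0, 0], [2, 0.1, 7.3, 0, 0], [2, 0.1, 7.3, 0, 0]]]}}

```text
t: 37.75
tool_pos: [0.464, 0.4294, 0.3511]
tool_rot: [0.571, -3.089, 0.001]
contact_force: [0.6, -0.3, -1.2]
opening: 0.0265
grip_force: 40.4
```

Run:
```python
from m import *
goto(dk(.5869,.2361,.20),111.1)
e=grab('scene')
g=cv2.cvtColor(e['img'],cv2.COLOR_RGB2GRAY)
o=ctrl.get_obs()
for s in(.12,.15,.187):print(s,proj(e,o['tool_pos']-[0,0,s]))
print(g[172:190:2,275:293])
```

```text
t 37.75 pos [0.464  0.4294 0.3511] dock [0.5874 0.2335 0.3511] yaw 110.96 tilt [ 0.    -0.001] F [ 0.6 -0.3 -1.2] open 0.0265 40.4 q6 -1.31
go [ 0.05  0.27 15.11] turn -0.14
0.12 [283.24699936 172.27135866]
0.15 [283.76085364 179.33317779]
0.187 [284.37088762 187.71677957]
[[172 170 170 178 191 200 201 190 167 166 192 205 208 210 212 213 214 214]
 [213 213 212 213 214 215 214 203 180 166 187 205 212 215 215 214 215 215]
 [215 215 215 214 214 214 214 206 187 171 186 204 213 215 214 215 215 213]
 [215 215 216 215 214 213 213 208 190 172 182 201 212 214 214 214 214 215]
 [215 215 215 215 215 215 213 207 189 171 180 200 212 214 214 215 215 215]
 [215 215 215 215 214 215 214 208 193 172 176 198 211 214 214 214 214 214]
 [216 215 216 216 215 215 215 211 197 169 167 192 205 204 196 188 181 182]
 [215 215 215 215 214 215 213 211 200 177 160 164 157 137 112  89  74  75]
 [214 214 214 211 208 200 193 182 160 124  90  69  61  56  53  51  51  52]]
```

Call:
{"api": "servo_tool", "payload": {"increments": [[[2, 0, 0.2, 1, 0], [2, 0, 0.2, 2.5, 0], [2, 0, 0.2, 4, 0], [2, 0, 0.2, 4, 0]]]}}

```text
t: 38.2
tool_pos: [0.4611, 0.4315, 0.3063]
tool_rot: [0.573, -3.082, 0.005]
contact_force: [-0.6, -0.5, -1.1]
opening: 0.0263
grip_force: 40.4
```

Run:
```python
from m import *
goto(dk(.5869,.2361,.20),111.1)
```

```text
t 38.2 pos [0.4611 0.4315 0.3063] dock [0.5855 0.2366 0.3063] yaw 111.06 tilt [-0.006 -0.004] F [-0.6 -0.5 -1.1] open 0.0263 40.4 q6 -1.3
go [-0.21 -0.03 10.63] turn -0.04
```

Tip is in the hole (0.119 < 0.132), no side force.

Call:
{"api": "servo_tool", "payload": {"increments": [[[2, 0, 0, 3, 0], [2, 0, 0, 6, 0], [2, 0, 0, 8.5, 0], [2, 0, 0, 9.7, 0], [2, 0, 0, 9.7, 0]]]}}

```text
t: 38.7
tool_pos: [0.4613, 0.4319, 0.2117]
tool_rot: [0.574, -3.085, 0.003]
contact_force: [-0.1, -0.7, -0.9]
opening: 0.0264
grip_force: 40.4
```

Call:
{"api": "servo_tool", "payload": {"increments": [[[2, 0, 0, 0.2, 0], [2, 0, 0, 0.2, 0], [2, 0, 0, 0.2, 0]]]}}

```text
t: 39.0
tool_pos: [0.463, 0.4332, 0.2142]
tool_rot: [-0.574, 3.086, 0.002]
contact_force: [0.3, -0.1, -1.3]
opening: 0.0269
grip_force: 40.4
```

Run:
```python
from m import *
goto(dk(.5869,.2361,.20),111.1)
```

```text
t 39.0 pos [0.463  0.4332 0.2142] dock [0.5879 0.2375 0.2142] yaw 111.07 tilt [0.002 0.002] F [ 0.3 -0.1 -1.3] open 0.0269 40.4 q6 -1.3
go [ 0.11 -0.14  1.42] turn -0.03
```

Call:
{"api": "servo_tool", "payload": {"increments": [[[2, 0, -0.1, 0.5, 0], [2, 0, -0.1, 0.9, 0], [2, 0, -0.1, 1.1, 0], [2, 0, -0.1, 1.1, 0], [2, 0, -0.1, 1.1, 0]]]}}

```text
t: 39.5
tool_pos: [0.4626, 0.4317, 0.2011]
tool_rot: [0.574, -3.088, 0.0]
contact_force: [1.0, -0.3, -0.6]
opening: 0.0262
grip_force: 40.4
```

Call:
{"api": "servo_tool", "payload": {"increments": [[[2, 0, 0, 0.2, 0], [2, 0, 0, 0.2, 0], [2, 0, 0, 0.2, 0]]]}}

```text
t: 39.8
tool_pos: [0.463, 0.432, 0.2001]
tool_rot: [-0.574, 3.087, 0.001]
contact_force: [-1.1, -0.1, 2.0]
opening: 0.0268
grip_force: 40.5
```

Seated (upward contact). Release, rise, back off and check.

Call:
{"api": "servo_tool", "payload": {"increments": [[[3.5, 0, 0, 0, 0], [5, 0, 0, 0, 0], [7, 0, 0, 0, 0], [7, 0, 0, 0, 0], [7, 0, 0, -3, 0]]]}}

```text
t: 40.3
tool_pos: [0.4604, 0.43, 0.2239]
tool_rot: [0.573, -3.08, 0.007]
contact_force: [0.8, 0.1, -1.0]
opening: 0.0702
grip_force: 0.0
```

Call:
{"api": "servo_tool", "payload": {"increments": [[[7, 0, 0, -4, 0], [7, 0, 0, -8, 0], [7, 0, 0, -8, 0], [7, 4.5, 0, -8, 0], [7, 9, 0, -8, 0]]]}}

```text
t: 40.8
tool_pos: [0.3782, 0.3989, 0.308]
tool_rot: [0.572, -3.087, 0.001]
contact_force: [-1.4, -0.3, 0.6]
opening: 0.07
grip_force: 0.0
```

Call:
{"api": "servo_tool", "payload": {"increments": [[[7, 2, 4, 0, 0], [7, 4, 8, 0, 0], [7, 6, 12, 0, 0], [7, 6, 16, 0, 0], [7, 6, 16, 0, 0]]]}}

```text
t: 41.3
tool_pos: [0.2626, 0.5297, 0.3081]
tool_rot: [0.582, -3.086, -0.0]
contact_force: [0.0, -0.0, 0.2]
opening: 0.0698
grip_force: 0.0
```

Run:
```python
from m import *
goto(dk(.6,.2361,.20),111.1)
d=grab('top');e=grab('scene')
r=lambda im,x0,x1,y0,y1,w,h:cv2.resize(im[y0:y1,x0:x1],(w,h),interpolation=cv2.INTER_CUBIC)
cv2.imwrite('pics/fin.png',cv2.cvtColor(np.hstack([r(d['img'],270,450,130,265,400,300),r(e['img'],260,440,165,300,400,300)]),cv2.COLOR_RGB2BGR))
for y in(-.0667,.1093):
  print(prof(d,dk(.55,y,.056),dk(.70,y,.056),51).ravel().astype(int))
  for i,x in enumerate((.0315,.0105,-.0105,-.0315)):
    f=lambda ch:prof({**d,'img':np.repeat(d['img'][...,ch:ch+1],3,2)},dk(.6223+x,y-.017,.0455),dk(.6223+x,y+.017,.0455),9).ravel()
    print('r',i+1,round(float((f(2)-f(0)).mean()),1))
```

```text
t 41.3 pos [0.2626 0.5297 0.3081] dock [0.4357 0.3996 0.3081] yaw 111.35 tilt [-0.001 -0.   ] F [ 0.  -0.   0.2] open 0.0698 0.0 q6 -0.96
go [-16.38 -16.43  10.79] turn 0.25
[ 88  90  87  60  22  26  47  68  77  77  85 110 134 144 144 117  74  71
  99 133 144 143 121  74  64  87 124 143 140 114  66  72  96 133 140 141
 123  72  55  69  74  61  32  18  35  33  14   9  14  15  62]
r 1 -8.6
r 2 -1.7
r 3 -2.2
r 4 -1.3
[ 93  97  93  62  25  26  52  72  78  85 104 123 141 143 135  91  66  70
 108 139 141 129  78  70  76 110 138 142 124  80  74  91 122 144 144 133
  90  58  70  78  69  47  19  42  73  56  12  14  15  21  72]
r 1 -4.7
r 2 -4.2
r 3 -8.9
r 4 -3.4
```

View pics/fin.png

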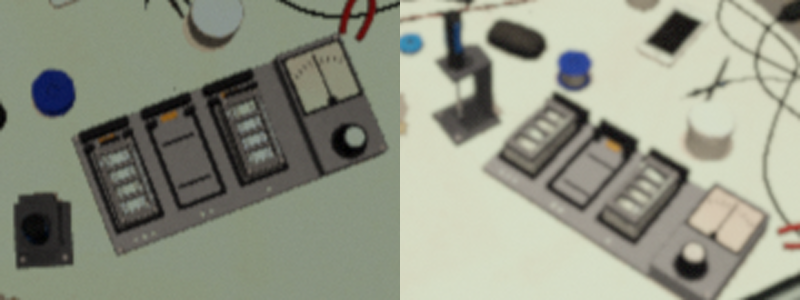

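```bash
python3 -c "
from station import ctrl
print(ctrl.finish_job())"
```

```text
the job is handed in; nothing more can be done
None
```

The job is done and handed in at about 41 s: the pointer is on zero (set with the dock empty), module_b is in slot 1 with only rocker 1 on, module_c is in slot 3 with only rocker 3 on, module_a was not there, and the screwdriver is back in its holder; module_c jammed on its first try at slot 3 with a push of up to about 60 N at the wrist, so I set it back on the bench and regrasped it, and it went in cleanly.

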